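# Brush the rejects off the pouch sealer's bed into its drawer

## Task

Pull the pouch sealer's blue-fronted reject drawer fully open, then use the hand brush to sweep all four rejected pieces from both lanes of the sealer's bed forwards into the drawer; do not touch the rejects with the robot and do not bump the raised sealing head above the bed. Finish with the drawer pushed fully shut with the rejects inside, and the brush left standing on its bristles in the middle of the green pad. Leave all the other things on the table where they are.

Things in the scene. Friction and masses are not known exactly. Their poses are not given: they have to be found in the camera images.
- sealer: fixed grey pouch sealer. Origin at table height under the middle of the bed's front edge; x to its rear, y left. Steel bed: top z = 110 mm, x = 0 (open front) to 195 (stop 30 mm high), cheeks at y = +-120, tops z = 150. Blue rib 12 mm wide, 25 high at y = 0 parts it into two lanes 114 mm wide, centred on y = +-63. Columns 270 tall at y = +-123, x = 197 to 247; rear deck (z = 120) to x = 280
- jaw: raised sealing head: fixed white bar over the rear of the bed. Origin at the middle of its lower front edge, which lies at sealer x = 150 mm, z = 240 mm (130 mm above the bed); it reaches 50 mm to the rear, 118 mm to each side and 30 mm up. Nothing may bump it
- drawer (a joint): slide of the reject drawer under the bed, in m: 0 = fully shut, 0.10 = fully open; opens along the sealer's -x with about 2 N of friction
- drawer_grip (a point): grip point in the drawer's black pull lug, z = 113 mm. The lug is 20 mm wide (y), reaches 50 mm out from the drawer's blue front, z = 35 to 135 mm; this point is 28 mm out from the blue front and, when shut, 38 mm before the bed's front edge; axes as the sealer's
- drawer_in (a point): point on the drawer's inner floor (z = 14 mm), 70 mm behind the inner face of its front, midway across; inside 144 mm deep, 212 wide, walls to z = 64, front to z = 94; 84 mm clear between floor and bed; moves with the drawer, axes as the sealer's
- brush: hand brush standing on its bristles. Origin at the middle of the bristle tips. Bristles 36 mm (x) by 90 mm (y), 30 mm high, below a blue block 45 x 94 mm up to z = 46 mm. The blue handle, a bar 22 mm wide (along y) and 16 mm thick, rises from (8, 0, 44) mm for 105 mm, leaning 40 degrees from vertical towards the brush's -x.
- brush_grip (a point): grip point on the axis of the brush handle, 70 mm up the handle, at (-37, 0, 98) mm in the brush's frame; axes as the brush's
- pad: fixed green parking pad, 130 (x) by 150 (y) by 6 mm thick; origin at the centre of its underside
- reject_a: reject syringe with RED cap, 72 mm long, 24 mm thick, 36 mm wide flange, lying on the sealer's bed; origin on its axis at mid-length, its x along its length. To be swept
- reject_b: reject plunger, white with red rubber end, 63 mm long, 24 mm thick, 32 mm wide thumb flange, lying on the sealer's bed; origin on its axis at mid-length, its x along its length. To be swept
- reject_c: reject syringe with RED cap, 72 mm long, 24 mm thick, 36 mm wide flange, lying on the sealer's bed; origin on its axis at mid-length, its x along its length. To be swept
- reject_d: reject plunger, white with red rubber end, 63 mm long, 24 mm thick, 32 mm wide thumb flange, lying on the sealer's bed; origin on its axis at mid-length, its x along its length. To be swept
- sanitiser: bystander: clear sanitiser bottle with blue cap, 160 mm tall, 60 mm wide; origin at the centre of its underside. Leave alone
- cap_jar: bystander: red jar with white lid, 90 mm tall, 70 mm wide; origin at the centre of its underside. Leave alone
- pouches_l: bystander: stack of blue pouches, 90 x 130 x 30 mm, left of the robot's middle; origin at the centre of its underside. Leave alone
- pouches_r: bystander: stack of blue pouches, 90 x 130 x 30 mm, right of the robot's middle; origin at the centre of its underside. Leave alone
- tape: bystander: clear roll core (ring), 90 mm wide, 25 mm high; origin at the centre of its underside. Leave alone
- good_syringe: bystander: good syringe with a GREEN cap lying on the table, 72 mm long; origin on its axis at mid-length. Leave alone
Mind the look-alikes: they are no part of the job. What is shaped like the brush but pink or turquoise is not meant.

How it is judged (in metres and radians):
On the way, in this order (a step that is already met when the one before it is completed fails the run):
1. the reject drawer is pulled open (at least 90 of 100 mm) (value of joint drawer above 0.09 m), for 0.2 s.
2. all four rejects are off the bed and inside the open drawer (value of joint drawer above 0.075 m and x of reject_a in the frame of drawer_in between -0.075 and 0.08 m and y of reject_a in the frame of drawer_in between -0.11 and 0.11 m and z of reject_a in the frame of drawer_in between 0 and 0.08 m and x of reject_b in the frame of drawer_in between -0.075 and 0.08 m and y of reject_b in the frame of drawer_in between -0.11 and 0.11 m and z of reject_b in the frame of drawer_in between 0 and 0.08 m and x of reject_c in the frame of drawer_in between -0.075 and 0.08 m and y of reject_c in the frame of drawer_in between -0.11 and 0.11 m and z of reject_c in the frame of drawer_in between 0 and 0.08 m and x of reject_d in the frame of drawer_in between -0.075 and 0.08 m and y of reject_d in the frame of drawer_in between -0.11 and 0.11 m and z of reject_d in the frame of drawer_in between 0 and 0.08 m), for 0.2 s.
At the end, for the whole second after the job is handed in: All four rejects lie inside the drawer, at rest; the drawer is shut to within 8 mm; the brush stands released and at rest on its bristles on the green pad, within 40 mm of its centre and upright within 7 degrees (x of reject_a in the frame of drawer_in between -0.075 and 0.08 m and y of reject_a in the frame of drawer_in between -0.11 and 0.11 m and z of reject_a in the frame of drawer_in between 0 and 0.08 m and x of reject_b in the frame of drawer_in between -0.075 and 0.08 m and y of reject_b in the frame of drawer_in between -0.11 and 0.11 m and z of reject_b in the frame of drawer_in between 0 and 0.08 m and x of reject_c in the frame of drawer_in between -0.075 and 0.08 m and y of reject_c in the frame of drawer_in between -0.11 and 0.11 m and z of reject_c in the frame of drawer_in between 0 and 0.08 m and x of reject_d in the frame of drawer_in between -0.075 and 0.08 m and y of reject_d in the frame of drawer_in between -0.11 and 0.11 m and z of reject_d in the frame of drawer_in between 0 and 0.08 m and value of joint drawer below 0.008 m and horizontal distance between brush and pad below 0.04 m and height (world z) of brush between 0.003 and 0.012 m and angle between brush's own z axis and vertical below 0.12 rad and linear speed of brush below 0.02 m/s and linear speed of each of reject_a, reject_b, reject_c, reject_d below 0.03 m/s); the robot touches nothing.
It fails at once if the robot touches a reject itself (over 0.5 N) instead of using the brush (contact force between any of the fingers, the arm and reject_a above 0.5 N or contact force between any of the fingers, the arm and reject_b above 0.5 N or contact force between any of the fingers, the arm and reject_c above 0.5 N or contact force between any of the fingers, the arm and reject_d above 0.5 N).
It fails at once if anything bumps the raised sealing head with over 3 N (contact force between jaw and anything else above 3 N).
It fails at once if a bystander is moved more than 30 mm or knocked over (distance of any of sanitiser, cap_jar, pouches_l, pouches_r, tape, good_syringe from where it was at the start of the episode above 0.03 m or angle between any of sanitiser, cap_jar, pouches_l, pouches_r, tape, good_syringe's own z axis and vertical above 0.4 rad).
It also fails if it takes over 72 s, if anything falls off the work surface, if the arm or the gripper's body presses on something with over 40 N, if the wrist force passes 120 N, or if a joint passes its speed limit or range.

## Robot

A 6-joint arm with a two-finger parallel gripper is mounted at the origin on the work surface. World frame = base frame: x ahead of the robot, y to its left, z up, the work surface at z = 0. Lengths are in mm, angles in degrees, forces in N, time in s.
With the tool pointing down it reaches from about 300 to 850 mm from the base axis. Payload 4.2 kg.
Tool frame: the origin (TCP) lies midway between the tips of the shut fingers; the grasp point (between the pads) lies 19 mm behind it; x points along the fingers, y is the direction in which the jaws open and shut, and the axes are right-handed (so a half turn about x gives the same grasp; the last joint's range is limited). The gripper opens to 91 mm and grips with 3 to 60 N. Pads are 32 mm wide; open, the fingers measure 118 mm over their backs; the gripper's body (76 mm by 178 mm) begins 60 mm behind the grasp point.
Start: joints at [-69.786, 18.312, 89.639, -0, 72.044, -1.146], TCP at [209.433, -535.519, 213.976] pointing down, gripper open.
Joint ranges: [-177.97, 177.97], [-48.28, 115.42], [12.27, 149.76], [-77.06, 257.06], [2.81, 150.46], [-146.56, 146.56]. Speed limits (degrees/s): [147.25, 147.25, 180, 180, 180, 180].

## Interface

Orientations are given as [roll, pitch, yaw] about the fixed x, y, z axes, in that order (R = Rz(yaw) Ry(pitch) Rx(roll)).
In Python, from workcell import * gives the robot as it stands.
- The arm moves only by the shell command python3 -m handwheel 'ROWS' [FORCE]. ROWS is a JSON object of lists of equal length, an entry for each row: "gripper": the closure, from 0 (fully open) to 1 (shut); "offset": the shift along the tool's x, y, z in mm, a list of three; "rot": the turn, a rotation vector about the tool's x, y, z in degrees, a list of three. A call has 1 to 5 rows; each row is the pose to reach, as a shift and turn from the pose commanded when the call began, along the tool's axes at that moment; what a row does not reach only later rows make up. A row lasts 1/12 s, in which the tool goes at most 41.7 mm and 7.16 degrees, less where a joint would pass 70% of its speed; a pose out of reach is approached as far as the arm can. A call with a gripper value outside its range is refused whole. The fingers move at their own pace and stop on an object; FORCE is the grip in N (left out, the last holds). Time passes only in rows, so rows that repeat a pose let the fingers close. It gives the time, the measured TCP pose, the force and the opening at its end, in the units of the state.
- state(): the state, without advancing time (a new reading comes with each control period).
- grab_frame(name): name is "side" or "top" or "wrist"; returns the picture (400x640x3 uint8, red, green, blue); there is no depth.
- camera_params(name): a dict with "fx", "fy", "cx", "cy" (pixels), "position" and "attitude" of the camera in the world; the wrist camera has in their place "hand_eye" (4x4, takes a point from camera to tool coordinates, whose origin is the TCP and whose axes are the tool frame's). Camera axes: x right, y up, looking along -z (the intrinsics and any distortion apply to the point x, -y, -z); pixel columns grow to the right and rows downward; lengths in mm; the calibration is good to about 2 mm. A picture is of the moment at which its call begins: read the wrist's pose just before it. camera_params takes no time and is no camera call.
- job_done(): hands the job in, once; it reports no verdict.
The state is a dict: "time_s": time; "qpos": joint angles; "qvel": joint speeds; "effort": joint torques, N m; "ee_pos": TCP position; "ee_rot": TCP orientation; "force": force on the tool from outside, world axes, zero at the start; "torque": the same for the moment, N m; "gripper_width": finger opening in mm.
Only numpy, scipy, OpenCV 4.12 (cv2) and the standard library are available. Lean on these libraries where they do the work, as an engineer would, in place of code of your own. Each camera call takes 0.05 s, during which the arm holds its last target.

## Working session

There is one attempt and no reset: what is moved stays moved. The work goes in short steps, Python scripts to look and compute and a shell command to move; the robot and the scene stay as the last step left them, time stands still between calls to the robot, and variables do not carry over. Pictures are saved under pics/ and viewed, and the job is handed in when it is done.

```bash
ls; mkdir -p pics; python3 - <<'E'
from workcell import *
import cv2
print(state())
for n in ("side","top","wrist"):
    print(n,camera_params(n))
    cv2.imwrite(f"pics/{n}0.png",grab_frame(n)[:,:,::-1])
E
```

```text
pics
{'time_s': 0.0, 'qpos': array([-6.97877596e+01,  1.83527805e+01,  8.97070219e+01, -1.70565736e-03,
        7.20451139e+01, -1.14585770e+00]), 'qvel': array([-0.00754253,  0.03413286,  0.08077516,  0.04860816,  0.02413216,
       -0.07939713]), 'effort': array([ 1.16596955e-03, -4.12451684e+01, -2.31973171e+01,  7.27952574e-02,
        4.57403704e-02, -1.53863912e-04]), 'ee_pos': array([ 209.22602101, -535.02729565,  213.10470441]), 'ee_rot': array([-90.26034338,  89.89507109, 111.09828203]), 'force': array([-0.74095546,  0.5915174 , -0.39908056]), 'torque': array([0.03907361, 0.02628848, 0.02911969]), 'gripper_width': 91.18715473454452}
side {'fx': 488.26916700171597, 'fy': 488.26916700171597, 'cx': 324.5799071945541, 'cy': 191.17463395469028, 'position': array([  274.05766499, -1202.09968333,   953.1200149 ]), 'attitude': array([ 57.70065649,   1.46417312, -13.31242476])}
top {'fx': 388.63259876758605, 'fy': 388.63259876758605, 'cx': 314.47529169826504, 'cy': 194.74320698273556, 'position': array([ 320.81002269,    8.71673548, 1443.66272739]), 'attitude': array([ 8.97463109e+00, -3.09377483e-02, -9.06470010e+01])}
wrist {'fx': 318.61506791273257, 'fy': 318.61506791273257, 'cx': 318.1767121156382, 'cy': 201.42606779690593, 'hand_eye': array([[ 3.93784513e-04,  2.38458759e-01, -9.71152545e-01,
        -1.69579937e+02],
       [ 9.99999908e-01, -2.60899568e-04,  3.41419781e-04,
        -6.65469766e-01],
       [-1.71958742e-04, -9.71152589e-01, -2.38458840e-01,
        -6.62516305e+01],
       [ 0.00000000e+00,  0.00000000e+00,  0.00000000e+00,
         1.00000000e+00]])}
```

View pics/top0.png

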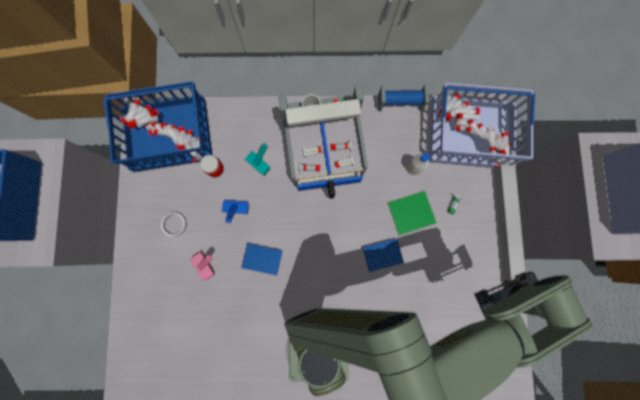

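View pics/side0.png

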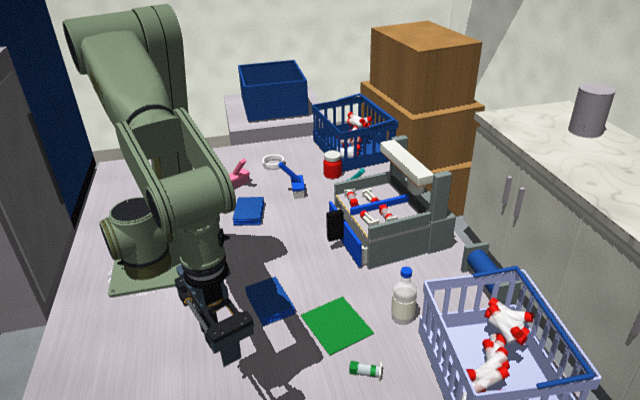

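View pics/wrist0.png

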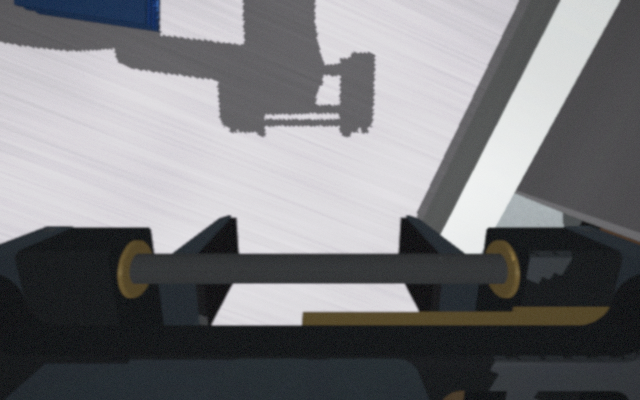

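The top view shows the sealer at about (325,150), with its lug at (331,190). The blue brush is at (235,208), the green pad at (412,213), and the pink and turquoise decoys at (203,265) and (259,158). I'll zoom in on these.

```bash
cat > h.py <<'E'
import numpy as np, cv2
from scipy.spatial.transform import Rotation as R
from workcell import *
def Rm(a): return R.from_euler('xyz',a,degrees=True).as_matrix()
def cam(n,st=None):
    p=camera_params(n)
    if n=='wrist':
        T=np.eye(4);T[:3,:3]=Rm(st['ee_rot']);T[:3,3]=st['ee_pos'];T=T@p['hand_eye'];return p,T[:3,:3],T[:3,3]
    return p,Rm(p['attitude']),np.array(p['position'])
def ray(n,u,v,st=None):
    p,M,o=cam(n,st); d=M@np.array([(u-p['cx'])/p['fx'],-(v-p['cy'])/p['fy'],-1]); return o,d
def atz(n,u,v,z,st=None):
    o,d=ray(n,u,v,st); return o+d*(z-o[2])/d[2]
def proj(n,P,st=None):
    p,M,o=cam(n,st); c=M.T@(np.array(P,float)-o); return np.array([p['cx']+p['fx']*c[0]/-c[2],p['cy']+p['fy']*c[1]/c[2]])
def crop(src,dst,x0,y0,w,h,s):
    im=cv2.imread(src)[y0:y0+h,x0:x0+w]; cv2.imwrite(dst,cv2.resize(im,None,fx=s,fy=s,interpolation=cv2.INTER_CUBIC))
E
python3 - <<'E'
from h import *
crop('pics/top0.png','pics/t_seal.png',265,85,130,120,6)
crop('pics/top0.png','pics/t_brush.png',150,180,150,105,5)
crop('pics/top0.png','pics/t_pad.png',360,140,120,90,6)
crop('pics/side0.png','pics/s_seal.png',310,130,160,150,5 if 0 else 4)
E
```

```text
(no output)
```

View pics/t_seal.png

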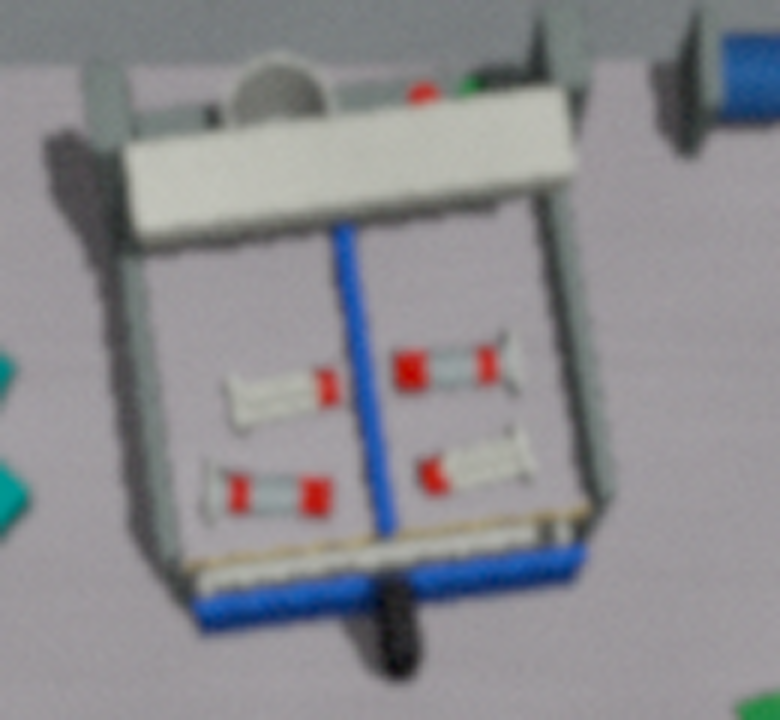

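View pics/t_brush.png

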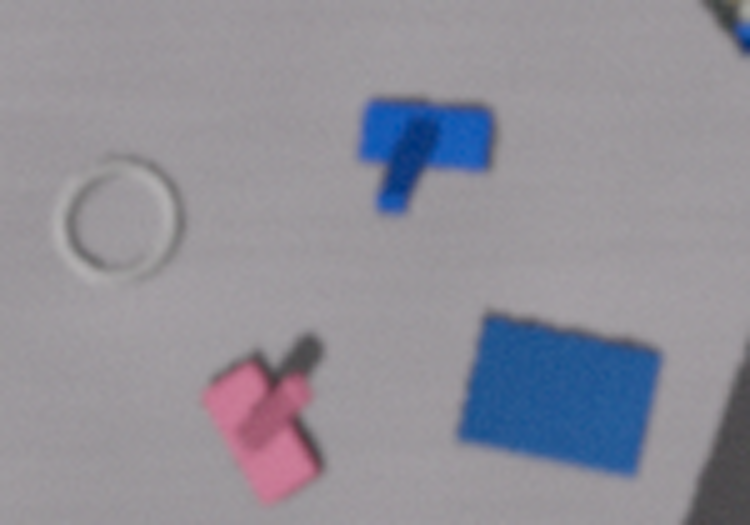

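View pics/t_pad.png

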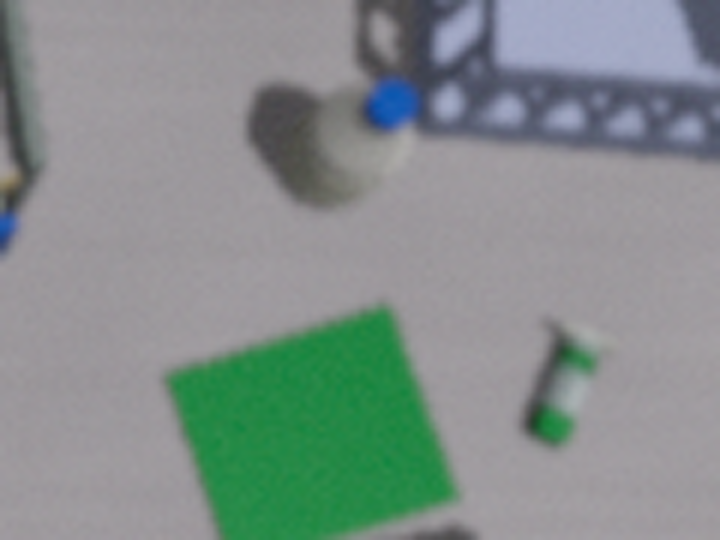

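View pics/s_seal.png

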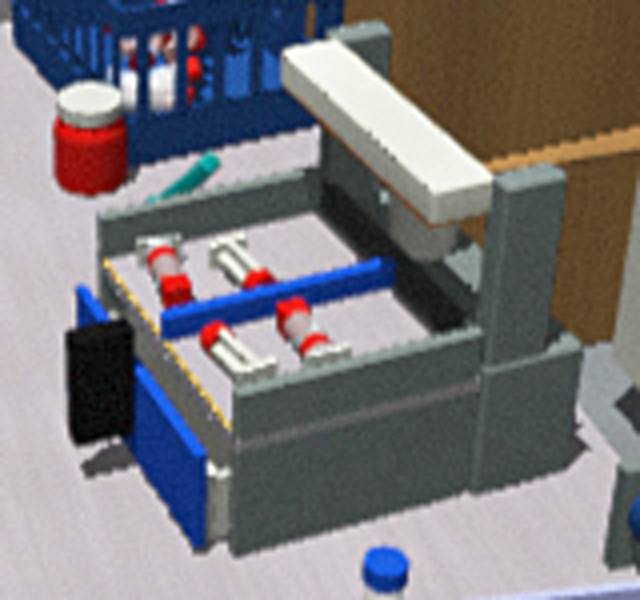

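```bash
python3 - <<'E'
from h import *
from scipy.optimize import least_squares
def t(U,V): return ('top',(U+.5)/6-.5+265,(V+.5)/6-.5+85)
def s(U,V): return ('side',(U+.5)/4-.5+310,(V+.5)/4-.5+130)
obs=[(t(388,528),(0,0,135)),(t(190,566),(0,120,110)),(t(590,512),(0,-120,110)),
 (t(130,146),(200,118,270)),(t(572,86),(200,-118,270)),
 (s(163,318),(0,0,135)),(s(103,262),(0,117,110)),(s(233,430),(0,-117,110)),
 (s(283,50),(150,118,270)),(s(432,192),(150,-118,270)),(s(490,178),(200,-118,270)),(s(432,222),(150,-118,240))]
def W(p,q):
    c,s_=np.cos(p[2]),np.sin(p[2]); return [p[0]+c*q[0]-s_*q[1],p[1]+s_*q[0]+c*q[1],q[2]]
def f(p): return np.concatenate([proj(o[0],W(p,q))-o[1:] for o,q in obs])
r=least_squares(f,[700,0,0],loss='soft_l1',x_scale=[100,100,.1]);p=r.x
print(p[:2],np.degrees(p[2]));print(np.round(f(p).reshape(-1,2),1))
print('grip',W(p,(-38,0,113)))
for n,c,z in [('lugT tip',t(398,672),135),('lug base',t(392,585),135)]: print(n,atz(*c,z))
def b(U,V): return ('top',(U+.5)/5-.5+150,(V+.5)/5-.5+180)
for n,c,z in [('b c1',b(366,100),46),('c2',b(493,105),46),('c3',b(489,170),46),('c4',b(360,160),46),('tipR',b(380,210),124),('tipL',b(407,213),124)]: print(n,atz(*c,z))
def pd(U,V): return ('top',(U+.5)/6-.5+360,(V+.5)/6-.5+140)
for c in [(168,375),(386,306),(457,497)]: print('pad',atz(*pd(*c),6))
for n,c in dict(a=(270,495),b=(285,395),c=(455,365),d=(478,460)).items(): 
    w=atz(*t(*c),122); dd=np.array(w[:2])-p[:2]; cc,ss=np.cos(p[2]),np.sin(p[2]); print(n,cc*dd[0]+ss*dd[1],-ss*dd[0]+cc*dd[1])
print('san base',atz(*pd(345,160),80),'jar',atz('top',211,166,90),'pl',atz('top',262,258,30),'pr',atz('top',382,255,30))
E
```

```text
[602.69852399 -48.97496922] 7.19609763755422
[[ 0.9  0.4]
 [-0.4  0.1]
 [ 0.8 -0. ]
 [-0.3 -1.2]
 [-0.4 -0.8]
 [-0.5 -1.1]
 [ 0.1  0.3]
 [-1.6  0. ]
 [-0.7 -0.4]
 [ 0.4 -0.1]
 [ 1.9 -0.2]
 [-0.5  1.8]]
grip [np.float64(564.9978410433445), np.float64(-53.735064347672676), 113]
lugT tip [520.49319097 -50.25800841 135.        ]
lug base [570.79143003 -47.73069251 135.        ]
b c1 [527.39022488 338.73381141  46.        ]
c2 [522.68487313 246.40631722  46.        ]
c3 [475.26912353 248.57008916  46.        ]
c4 [483.58401122 341.95393284  46.        ]
tipR [440.14583761 308.87032932 124.        ]
tipL [437.89612316 290.4671285  124.        ]
pad [ 517.02935131 -267.30613708    6.        ]
pad [ 559.03641729 -405.40620835    6.        ]
pad [ 439.03404461 -442.63842376    6.        ]
a 33.157936698497224 66.9267206718014
b 91.25098118332757 50.19508397993886
c 95.62565716987454 -50.87912721631811
d 37.3193836427893 -55.75481604386841
san base [ 635.7004504  -364.42415008   80.        ] jar [642.51451179 373.52084033  90.        ] pl [316.26309661 196.40638833  30.        ] pr [ 322.03772288 -234.82247447   30.        ]
```

```bash
cat >> h.py <<'E'
SP=np.array([602.7,-49.0]);SY=7.2
def S(x,y,z):
    c,s=np.cos(np.radians(SY)),np.sin(np.radians(SY)); return np.array([SP[0]+c*x-s*y,SP[1]+s*x+c*y,z])
def Rt(yaw,tilt):
    t=np.radians(tilt); x=np.array([np.sin(t),0,-np.cos(t)]);z=np.array([np.cos(t),0,np.sin(t)]);y=np.cross(z,x)
    return Rm([0,0,yaw])@np.stack([x,y,z],1)
def goal(P,yaw,tilt,grasp=True,st=None):
    st=st or state();M=Rm(st['ee_rot']);T=Rt(yaw,tilt); p=np.array(P,float)
    if grasp:p=p+19*T[:,0]
    print('offset',np.round(M.T@(p-st['ee_pos']),1),'rot',np.round(R.from_matrix(M.T@T).as_rotvec(degrees=True),1),'tcp',np.round(p,1))
def cur():
    st=state();M=Rm(st['ee_rot']);print('t',st['time_s'],'tcp',np.round(st['ee_pos'],1),'grasp',np.round(st['ee_pos']-19*M[:,0],1),'F',np.round(st['force'],1),'w',round(st['gripper_width'],1),'yaw',round(np.degrees(np.arctan2(-M[0,1],M[1,1])),1),'tilt',round(np.degrees(np.arctan2(M[2,2],-M[2,0])),1),'q',np.round(st['qpos']))
E
python3 - <<'E'
from h import *
print(np.round(Rm(state()['ee_rot']),2));cur()
goal(S(-38,0,213),7.2,0)
goal(S(-38,0,113),7.2,0)
print(S(-38,0,113))
E
```

```text
[[-0.    0.36 -0.93]
 [ 0.   -0.93 -0.36]
 [-1.   -0.   -0.  ]]
t 0.15 tcp [ 209.3 -535.1  213.3] grasp [ 209.3 -535.2  232.3] F [ 0.  -0.4 -1.1] w 91.1 yaw -158.6 tilt -0.0 q [-70.  18.  90.  -0.  72.  -1.]
offset [  19.8 -318.7 -506.6] rot [-1.658e+02 -1.000e-01  0.000e+00] tcp [565.  -53.8 194. ]
offset [ 119.8 -318.6 -506.6] rot [-1.658e+02 -1.000e-01  0.000e+00] tcp [565.  -53.8  94. ]
[564.99964135 -53.76266288 113.        ]
```

```bash
python3 -m handwheel '{"gripper":[0,0,0,0,0],"offset":[[0,-13,-20],[0,-26,-40],[0,-39,-60],[0,-52,-80],[0,-65,-100]],"rot":[[-7,0,0],[-14,0,0],[-21,0,0],[-28,0,0],[-35,0,0]]}' 30; python3 -c "
from h import *
cur();goal(S(-38,0,213),7.2,0)"
```

```text
time_s: 0.57
ee_pos: [279.2, -437.5, 213.6]
ee_rot: [-123.0, 90.0, 113.7]
force: [0.4, -1.2, -0.6]
gripper_width: 90.9
t 0.5667 tcp [ 279.2 -437.5  213.6] grasp [ 279.2 -437.5  232.6] F [ 0.4 -1.2 -0.6] w 90.9 yaw -123.3 tilt -0.0 q [-59.  13.  97.   0.  70. -25.]
offset [  19.8   28.1 -477.6] rot [-130.5   -0.    -0. ] tcp [565.  -53.8 194. ]
```

```bash
python3 -m handwheel '{"gripper":[0,0,0,0,0],"offset":[[0,2,-30],[0,4,-60],[0,6,-90],[0,8,-120],[0,10,-150]],"rot":[[-7,0,0],[-14,0,0],[-21,0,0],[-28,0,0],[-35,0,0]]}'; python3 -c "
from h import *
cur();goal(S(-38,0,213),7.2,0)"
```

```text
time_s: 0.98
ee_pos: [370.8, -317.9, 213.8]
ee_rot: [-132.2, 90.0, 139.5]
force: [0.6, -0.1, -0.3]
gripper_width: 91.5
t 0.9833 tcp [ 370.8 -317.9  213.8] grasp [ 370.8 -317.9  232.8] F [ 0.6 -0.1 -0.3] w 91.5 yaw -88.3 tilt -0.0 q [-42.  11. 100.  -0.  69. -44.]
offset [  19.8  201.9 -258.2] rot [-95.5  -0.    0. ] tcp [565.  -53.8 194. ]
```

```bash
python3 -m handwheel '{"gripper":[0,0,0,0,0],"offset":[[0,20,-26],[0,40,-52],[0,60,-78],[0,80,-104],[0,100,-130]],"rot":[[-7,0,0],[-14,0,0],[-21,0,0],[-28,0,0],[-35,0,0]]}'; python3 -c "
from h import *
cur();goal(S(-38,0,213),7.2,0)"
```

```text
time_s: 1.4
ee_pos: [467.7, -185.3, 213.8]
ee_rot: [-133.3, 90.0, 173.4]
force: [0.4, -0.7, -1.6]
gripper_width: 91.2
t 1.4 tcp [ 467.7 -185.3  213.8] grasp [ 467.7 -185.3  232.8] F [ 0.4 -0.7 -1.6] w 91.2 yaw -53.3 tilt -0.0 q [-23.  12.  99.  -0.  69. -60.]
offset [ 19.8 156.6 -47.3] rot [-60.5  -0.    0. ] tcp [565.  -53.8 194. ]
```

```bash
python3 -m handwheel '{"gripper":[0,0,0,0,0],"offset":[[0,31,-9],[0,62,-18],[0,93,-27],[0,124,-36],[0,155,-46]],"rot":[[-7,0,0],[-14,0,0],[-21,0,0],[-28,0,0],[-35,0,0]]}';  python3 -m handwheel '{"gripper":[0,0,0,0,0],"offset":[[0,0,0],[0,0,0],[0,0,0],[0,0,0],[0,0,0]],"rot":[[-7,0,0],[-14,0,0],[-21,0,0],[-25.5,0,0],[-25.5,0,0]]}'; python3 - <<'E'
from h import *
cur();st=state();f=grab_frame('wrist');cv2.imwrite('pics/w1.png',f[:,:,::-1])
goal(S(-38,0,113),7.2,0)
for q in [(-38,0,135),(-60,0,135),(-10,0,94),(0,0,135),(0,120,110),(0,-120,110)]: print(q,proj('wrist',S(*q),st))
E
```

```text
time_s: 1.82
ee_pos: [565.4, -56.5, 213.6]
ee_rot: [-140.7, 90.0, -159.0]
force: [0.7, -0.3, 0.4]
gripper_width: 91.1
time_s: 2.23
ee_pos: [564.6, -57.8, 213.6]
ee_rot: [174.9, 90.0, -178.1]
force: [-0.3, 0.1, -0.1]
gripper_width: 91.2
t 2.2333 tcp [564.6 -57.8 213.6] grasp [564.6 -57.8 232.6] F [-0.3  0.1 -0.1] w 91.2 yaw 6.9 tilt -0.0 q [  -7.   18.   91.   -0.   72. -104.]
offset [119.6   4.    1. ] rot [-0.4 -0.  -0. ] tcp [565.  -53.8  94. ]
(-38, 0, 135) [322.30603082 210.52149275]
(-60, 0, 135) [322.2742516  183.74735757]
(-10, 0, 94) [321.76005224 227.23652701]
(0, 0, 135) [322.35794384 254.25844692]
(0, 120, 110) [453.37813778 242.68000701]
(0, -120, 110) [190.60597585 243.82191919]
```

View pics/w1.png

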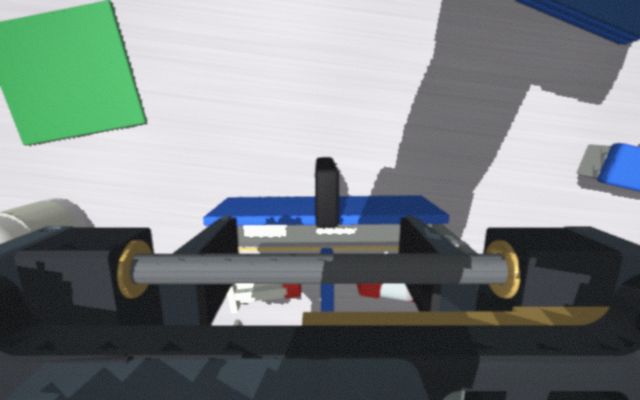

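```bash
python3 - <<'E'
from h import *
crop('pics/w1.png','pics/w1c.png',195,145,260,100,3)
crop('pics/w1.png','pics/w1d.png',225,215,190,110,4)
E
```

```text
(no output)
```

View pics/w1c.png

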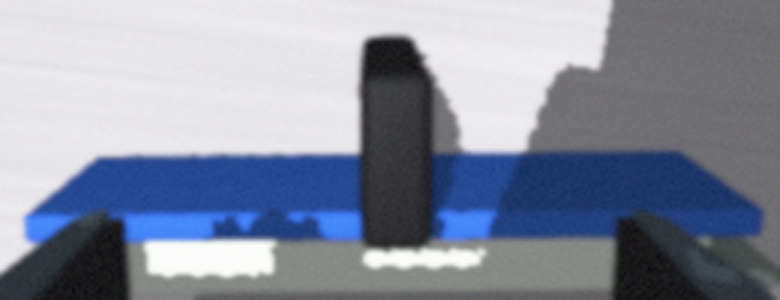

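View pics/w1d.png

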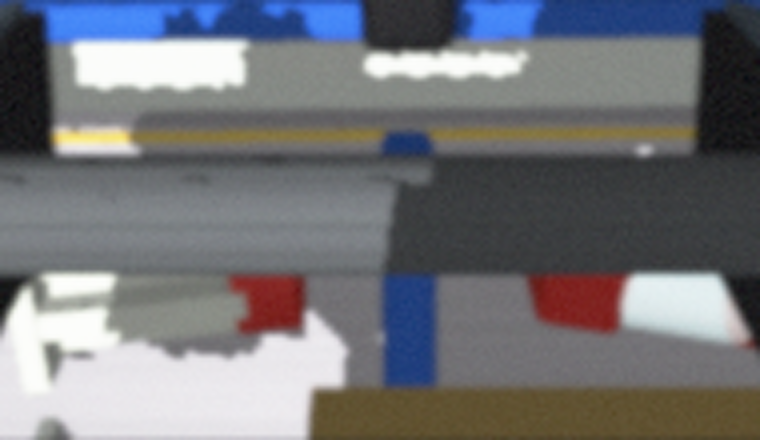

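```bash
cat > fit.py <<'E'
from h import *
from scipy.optimize import least_squares
st={'ee_pos':np.array([564.6,-57.8,213.6]),'ee_rot':np.array([174.9,90.0,-178.1])}
st=state()
def t(U,V): return ('top',(U+.5)/6-.5+265,(V+.5)/6-.5+85)
def s(U,V): return ('side',(U+.5)/4-.5+310,(V+.5)/4-.5+130)
def w(U,V): return ('wrist',(U+.5)/3-.5+195,(V+.5)/3-.5+145)
def w2(U,V): return ('wrist',(U+.5)/4-.5+225,(V+.5)/4-.5+215)
obs=[(t(388,528),(0,0,135),0),(t(190,566),(0,120,110),0),(t(590,512),(0,-120,110),0),
 (t(130,146),(200,118,270),0),(t(572,86),(200,-118,270),0),
 (s(163,318),(0,0,135),0),(s(103,262),(0,117,110),0),(s(233,430),(0,-117,110),0),
 (s(283,50),(150,118,270),0),(s(432,192),(150,-118,270),0),(s(490,178),(200,-118,270),0),(s(432,222),(150,-118,240),0),
 (w2(408,137),(0,0,135),0),
 (w(363,75),(-60,-10,135),1),(w(426,75),(-60,10,135),1),(w(363,245),(-10,-10,135),1),(w(432,245),(-10,10,135),1),
 (s(68,332),(-60,10,135),1),(s(134,320),(-10,-10,135),1),(s(80,330),(-60,-10,135),1),(s(82,443),(-60,-10,35),1)]
def W(p,q,d):
    c,s_=np.cos(p[2]),np.sin(p[2]); q=(q[0]-d*p[3],q[1],q[2]);return [p[0]+c*q[0]-s_*q[1],p[1]+s_*q[0]+c*q[1],q[2]]
def f(p): return np.concatenate([proj(o[0],W(p,q,d),st)-o[1:] for o,q,d in obs])
r=least_squares(f,[600,-50,.12,0],loss='soft_l1',x_scale=[100,100,.1,10]);p=r.x
print(p,np.degrees(p[2]))
for e,(o,q,d) in zip(f(p).reshape(-1,2),obs): print(o[0],q,np.round(e,1))
E
python3 fit.py
```

```text
[ 6.01080289e+02 -4.60564668e+01  1.15309927e-01  1.05530793e+01] 6.606772148913164
top (0, 0, 135) [0.  0.9]
top (0, 120, 110) [-1.3  0.3]
top (0, -120, 110) [-0.   0.8]
top (200, 118, 270) [-0.6 -1.1]
top (200, -118, 270) [-0.6 -0. ]
side (0, 0, 135) [-1.3 -1.5]
side (0, 117, 110) [-0.2 -0.2]
side (0, -117, 110) [-2.9 -0.4]
side (150, 118, 270) [-0.9 -0.6]
side (150, -118, 270) [-0.7 -0.1]
side (200, -118, 270) [ 1.  -0.2]
side (150, -118, 240) [-1.6  1.7]
wrist (0, 0, 135) [-0.3  4. ]
wrist (-60, -10, 135) [-1.3 -0.8]
wrist (-60, 10, 135) [ 3.2 -0.7]
wrist (-10, -10, 135) [-1.3  3.2]
wrist (-10, 10, 135) [0.  3.2]
side (-60, 10, 135) [-1.  -1.7]
side (-10, -10, 135) [0.8 1.2]
side (-60, -10, 135) [-1.6  2.4]
side (-60, -10, 35) [-1.4  1.2]
```

```bash
sed -i 's/^SP=.*/SP=np.array([601.3,-46.5]);SY=6.8/' h.py; python3 -c "
from h import *
goal(S(-46,0,113),6.8,0)"
```

```text
offset [119.6   6.9  -8.1] rot [-0. -0. -0.] tcp [555.6 -51.9  94. ]
```

```bash
python3 -m handwheel '{"gripper":[0,0,0,0,0],"offset":[[10,7,-8],[45,7,-8],[80,7,-8],[118,7,-8],[118,7,-8]],"rot":[[0,0,0],[0,0,0],[0,0,0],[0,0,0],[0,0,0]]}';python3 -m handwheel '{"gripper":[1,1,1,1,1],"offset":[[0,0,0],[0,0,0],[0,0,0],[0,0,0],[0,0,0]],"rot":[[0,0,0],[0,0,0],[0,0,0],[0,0,0],[0,0,0]]}' 30;python3 -m handwheel '{"gripper":[1,1,1],"offset":[[0,0,0],[0,0,0],[0,0,0]],"rot":[[0,0,0],[0,0,0],[0,0,0]]}' 30; python3 -c "
from h import *
cur();"
```

```text
time_s: 2.7
ee_pos: [550.5, -51.4, 89.4]
ee_rot: [166.8, 89.2, 173.6]
force: [-1.8, 0.8, -0.7]
gripper_width: 91.6
time_s: 3.12
ee_pos: [557.1, -52.1, 97.8]
ee_rot: [-14.6, 89.8, -7.7]
force: [-0.4, 0.7, -0.0]
gripper_width: 60.7
time_s: 3.37
ee_pos: [556.1, -52.0, 96.3]
ee_rot: [-20.7, 90.0, -13.8]
force: [-0.6, -0.5, 0.6]
gripper_width: 40.9
t 3.3667 tcp [556.1 -52.   96.3] grasp [556.1 -52.  115.3] F [-0.6 -0.5  0.6] w 40.9 yaw 6.9 tilt 0.0 q [  -7.   23.  102.   -0.   56. -103.]
```

```bash
python3 -m handwheel '{"gripper":[1,1,1,1,1],"offset":[[0,0,0],[0,0,0],[0,0,0],[0,0,0],[0,0,0]],"rot":[[0,0,0],[0,0,0],[0,0,0],[0,0,0],[0,0,0]]}' 30; python3 -c "
from h import *
cur();"
```

```text
time_s: 3.78
ee_pos: [555.9, -51.9, 95.9]
ee_rot: [-123.6, 90.0, -116.7]
force: [0.5, -0.1, 0.3]
gripper_width: 19.7
t 3.7833 tcp [555.9 -51.9  95.9] grasp [555.9 -51.9 114.9] F [ 0.5 -0.1  0.3] w 19.7 yaw 7.0 tilt -0.0 q [  -7.   23.  102.   -0.   56. -103.]
```

```bash
python3 -m handwheel '{"gripper":[1,1,1,1,1],"offset":[[0,0,-10],[0,0,-28],[0,0,-48],[0,0,-68],[0,0,-84]],"rot":[[0,0,0],[0,0,0],[0,0,0],[0,0,0],[0,0,0]]}';python3 -m handwheel '{"gripper":[1,1,1],"offset":[[0,0,-6],[0,0,-10],[0,0,-12]],"rot":[[0,0,0],[0,0,0],[0,0,0]]}'; python3 -m handwheel '{"gripper":[1,1,1],"offset":[[0,0,-3],[0,0,-4],[0,0,-4]],"rot":[[0,0,0],[0,0,0],[0,0,0]]}'; python3 - <<'E'
from h import *
cur();cv2.imwrite('pics/t2.png',grab_frame('top')[:,:,::-1]);cv2.imwrite('pics/s2.png',grab_frame('side')[:,:,::-1])
crop('pics/s2.png','pics/s2c.png',270,130,200,150,4)
E
```

```text
time_s: 4.2
ee_pos: [471.5, -63.0, 95.9]
ee_rot: [-68.5, 89.9, -61.5]
force: [3.4, -3.7, -3.3]
gripper_width: 19.9
time_s: 4.45
ee_pos: [470.0, -63.3, 96.5]
ee_rot: [-6.4, 88.7, 0.4]
force: [28.7, 5.4, -24.2]
gripper_width: 20.6
time_s: 4.7
ee_pos: [469.3, -63.4, 96.9]
ee_rot: [-5.5, 88.4, 1.2]
force: [31.5, 7.0, -25.4]
gripper_width: 20.2
t 4.7 tcp [469.3 -63.4  96.9] grasp [468.7 -63.4 115.9] F [ 31.5   7.  -25.4] w 20.2 yaw 6.8 tilt 1.6 q [  -9.   15.  113.    0.   50. -106.]
```

View pics/s2c.png

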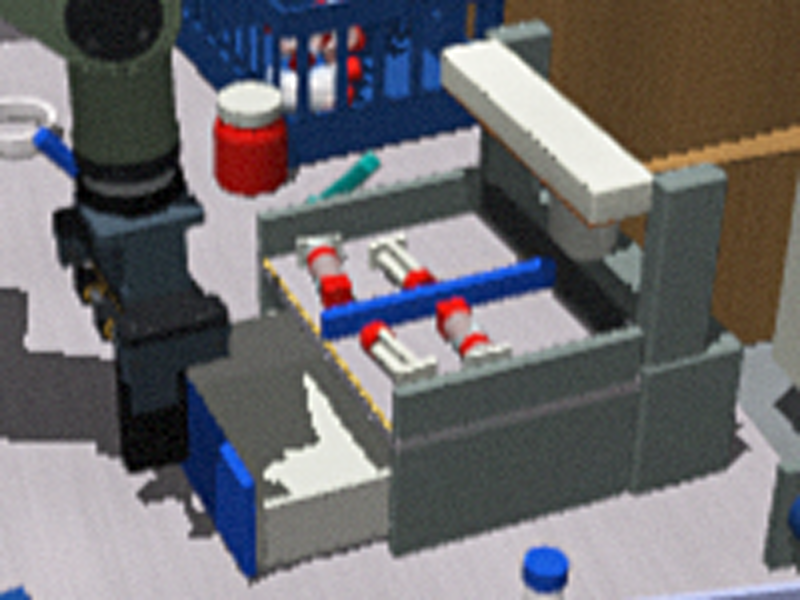

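The side view shows the drawer fully open. It travelled 87 mm and then met the stop at 30 N, so it must have started about 13 mm ajar. I'll release it and go for the brush.

```bash
python3 -m handwheel '{"gripper":[1,0,0,0,0],"offset":[[0,0,12],[0,0,12],[0,0,12],[0,0,12],[0,0,12]],"rot":[[0,0,0],[0,0,0],[0,0,0],[0,0,0],[0,0,0]]}';python3 -m handwheel '{"gripper":[0,0,0,0,0],"offset":[[-20,0,0],[-50,0,0],[-90,0,0],[-130,0,0],[-150,0,0]],"rot":[[0,0,0],[0,0,0],[0,0,0],[0,0,0],[0,0,0]]}'; python3 - <<'E'
from h import *
cur()
goal([445,300,220],-4.5,0,grasp=False)
E
```

```text
time_s: 5.22
ee_pos: [467.0, -62.4, 95.7]
ee_rot: [161.8, 89.9, 168.6]
force: [0.4, 0.3, 0.1]
gripper_width: 43.6
time_s: 5.63
ee_pos: [469.2, -62.7, 250.5]
ee_rot: [-15.9, 89.6, -9.0]
force: [0.7, 0.4, -0.0]
gripper_width: 77.3
t 5.6333 tcp [469.2 -62.7 250.5] grasp [469.1 -62.7 269.5] F [ 0.7  0.4 -0. ] w 77.3 yaw 6.8 tilt 0.3 q [  -9.    8.   99.   -0.   73. -106.]
offset [ 30.  363.1  18.8] rot [11.3  0.3  0.1] tcp [445. 300. 220.]
```

```bash
python3 -m handwheel '{"gripper":[0,0,0,0,0],"offset":[[0,36,6],[0,74,14],[0,112,22],[0,150,32],[0,186,40]],"rot":[[2,0,0],[4,0,0],[6,0,0],[8,0,0],[11,0,0]]}';python3 -m handwheel '{"gripper":[0,0,0,0,0],"offset":[[0,37,10],[0,75,20],[0,112,30],[0,150,36],[0,170,36]],"rot":[[0,0,0],[0,0,0],[0,0,0],[0,0,0],[0,0,0]]}';python3 -m handwheel '{"gripper":[0,0],"offset":[[0,0,0],[0,0,0]],"rot":[[0,0,0],[0,0,0]]}'; python3 - <<'E'
from h import *
cur();cv2.imwrite('pics/w3.png',grab_frame('wrist')[:,:,::-1])
cv2.imwrite('pics/t3.png',grab_frame('top')[:,:,::-1]);cv2.imwrite('pics/s3.png',grab_frame('side')[:,:,::-1])
st=state()
def B(x,y,z,o=(502,294),a=-4.5):
    return Rm([0,0,a])@np.array([x,y,z])+np.array([*o,0])
for q in [(22.5,47,46),(22.5,-47,46),(-22.5,47,46),(-22.5,-47,46),(-59.5,11,124),(-59.5,-11,124)]: print(q,proj('wrist',B(*q),st))
E
```

```text
time_s: 6.05
ee_pos: [485.1, 128.4, 245.9]
ee_rot: [-172.1, 90.0, -176.4]
force: [0.5, 0.7, -1.2]
gripper_width: 91.1
time_s: 6.47
ee_pos: [534.4, 297.3, 245.0]
ee_rot: [128.5, 89.9, 124.4]
force: [-0.5, 0.1, -0.4]
gripper_width: 91.3
time_s: 6.63
ee_pos: [533.4, 294.1, 245.1]
ee_rot: [-135.4, 89.9, -139.5]
force: [-0.3, -0.0, -0.3]
gripper_width: 91.0
t 6.6333 tcp [533.4 294.1 245.1] grasp [533.4 294.2 264.1] F [-0.3 -0.  -0.3] w 91.0 yaw -4.1 tilt -0.1 q [ 28.  21.  82.  -0.  78. -58.]
(22.5, 47, 46) [357.17819773 174.44338381]
(22.5, -47, 46) [276.88349485 174.03427656]
(-22.5, 47, 46) [358.55313021 135.22093855]
(-22.5, -47, 46) [275.85036362 134.78374293]
(-59.5, 11, 124) [329.79195067  95.20672039]
(-59.5, -11, 124) [304.53357569  95.06828725]
```

View pics/w3.png

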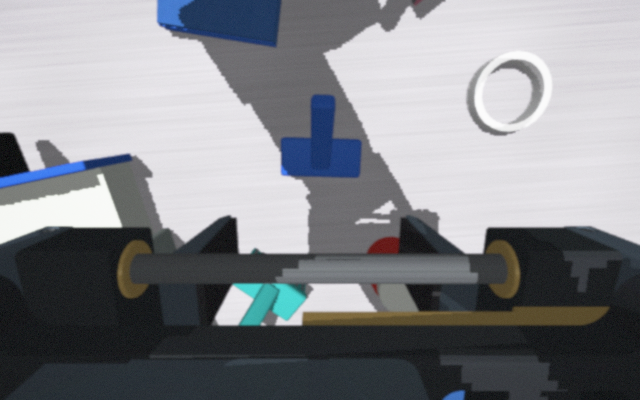

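```bash
python3 -c "
from h import *
T=Rt(-5.5,28);g=np.array([467.2,301.5,98])
goal(g-90*T[:,0],-5.5,28);goal(g,-5.5,28)"
```

```text
offset [  85.4    4.9 -100.4] rot [  1.3 -28.   -0.3] tcp [434.  304.7 160.7]
offset [164.8   4.1 -58.1] rot [  1.3 -28.   -0.3] tcp [476.1 300.6  81.2]
```

```bash
python3 -m handwheel '{"gripper":[0,0,0,0,0],"offset":[[0,1,-36],[0,2,-72],[10,4,-100],[45,5,-100],[80,5,-100]],"rot":[[0.3,-6,-0.1],[0.6,-12,-0.1],[0.9,-18,-0.2],[1.2,-24,-0.3],[1.3,-28,-0.3]]}';python3 -m handwheel '{"gripper":[0,0,0],"offset":[[0,0,0],[0,0,0],[0,0,0]],"rot":[[0,0,0],[0,0,0],[0,0,0]]}'; python3 - <<'E'
from h import *
cur();cv2.imwrite('pics/w4.png',grab_frame('wrist')[:,:,::-1]);goal([467.2,301.5,98],-5.5,28)
st=state();o=np.array([504,298]);
for q in [(-59.5,11,124),(-59.5,-11,124)]: print(proj('wrist',Rm([0,0,-5.5])@np.array(q)+[504,298,0],st))
E
```

```text
time_s: 7.2
ee_pos: [433.6, 305.5, 170.5]
ee_rot: [0.7, 61.9, -4.8]
force: [1.0, -1.1, -0.9]
gripper_width: 91.0
time_s: 7.45
ee_pos: [437.5, 306.9, 171.4]
ee_rot: [0.4, 62.1, -5.2]
force: [0.1, 0.7, 0.7]
gripper_width: 91.0
t 7.45 tcp [437.5 306.9 171.4] grasp [428.7 307.7 188.2] F [0.1 0.7 0.7] w 91.0 yaw -5.6 tilt 27.9 q [ 47.   9. 115. -33.  43. -15.]
offset [98.3 -3.4 -8.8] rot [-0.2 -0.1 -0.2] tcp [476.1 300.6  81.2]
[328.80722331 199.49388381]
[297.27652783 199.65672173]
```

View pics/w4.png

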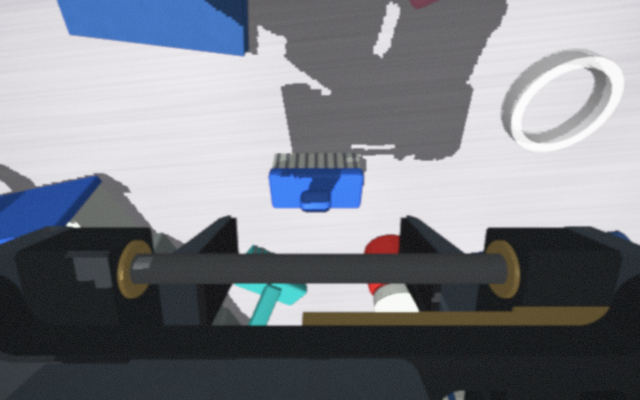

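```bash
python3 -m handwheel '{"gripper":[0,0,0,0,0],"offset":[[15,-2,-8],[40,-2,-8],[65,-2,-8],[88,-2,-8],[97,-2,-8]],"rot":[[0,0,0],[0,0,0],[0,0,0],[0,0,0],[0,0,0]]}';python3 -m handwheel '{"gripper":[0.4,1,1,1,1],"offset":[[0,0,0],[0,0,0],[0,0,0],[0,0,0],[0,0,0]],"rot":[[0,0,0],[0,0,0],[0,0,0],[0,0,0],[0,0,0]]}' 40;python3 -m handwheel '{"gripper":[1,1,1,1,1],"offset":[[0,0,0],[0,0,0],[0,0,0],[0,0,0],[0,0,0]],"rot":[[0,0,0],[0,0,0],[0,0,0],[0,0,0],[0,0,0]]}' 40;python3 -m handwheel '{"gripper":[1,1,1],"offset":[[0,0,0],[0,0,0],[0,0,0]],"rot":[[0,0,0],[0,0,0],[0,0,0]]}' 40;python3 - <<'E'
from h import *
cur();cv2.imwrite('pics/s5.png',grab_frame('side')[:,:,::-1]);crop('pics/s5.png','pics/s5c.png',230,100,150,150,4)
E
```

```text
time_s: 7.92
ee_pos: [476.4, 300.4, 79.3]
ee_rot: [0.1, 62.2, -5.6]
force: [0.1, -0.6, 0.7]
gripper_width: 91.3
time_s: 8.33
ee_pos: [473.3, 300.7, 80.5]
ee_rot: [0.1, 62.2, -5.4]
force: [-0.6, -0.6, 0.4]
gripper_width: 60.6
time_s: 8.75
ee_pos: [472.9, 300.2, 79.1]
ee_rot: [-0.1, 62.3, -5.6]
force: [-1.0, 0.3, -0.1]
gripper_width: 27.6
time_s: 9.0
ee_pos: [473.0, 300.3, 79.1]
ee_rot: [-0.0, 62.3, -5.6]
force: [-0.3, 0.9, 0.6]
gripper_width: 21.7
t 9.0 tcp [473.  300.3  79.1] grasp [464.2 301.1  95.9] F [-0.3  0.9  0.6] w 21.7 yaw -5.5 tilt 27.7 q [ 43.  18. 119. -44.  31.  -5.]
```

View pics/s5c.png

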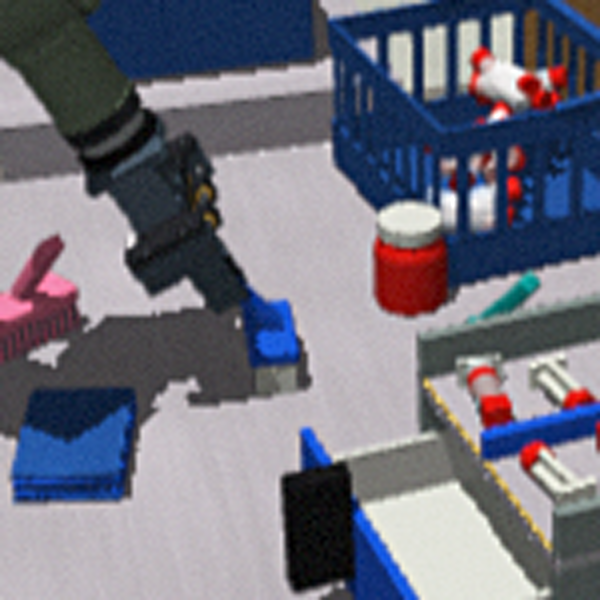

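```bash
cat >> h.py <<'E'
D=np.array([30.6,0.3,-79.1])
def bgoal(P,yaw):
    goal(np.array(P)-Rm([0,0,yaw])@D,yaw,27.7,grasp=False)
def bcur():
    st=state();M=Rm(st['ee_rot'])@Rt(0,27.7).T; b=st['ee_pos']+M@D; 
    c,s=np.cos(np.radians(SY)),np.sin(np.radians(SY)); d=b[:2]-SP
    print('t',round(st['time_s'],2),'brush',np.round(b,1),'sealer xy',np.round([c*d[0]+s*d[1],-s*d[0]+c*d[1]],1),'up',np.round(M[:,2],3),'yaw',round(np.degrees(np.arctan2(M[1,0],M[0,0])),1),'F',np.round(st['force'],1),'w',round(st['gripper_width'],1))
E
python3 - <<'E'
from h import *
bcur(); bgoal([480,250,200],0); bgoal(S(100,63,180),6.8)
def t(U,V): return ('top',(U+.5)/6-.5+265,(V+.5)/6-.5+85)
for n,c in dict(a=(270,495),b=(285,395),c=(455,365),d=(478,460),bflange=(232,385),bf2=(240,430),cfl=(508,340),cf2=(520,388)).items(): 
    w=atz(*t(*c),122); dd=np.array(w[:2])-SP; cc,ss=np.cos(np.radians(SY)),np.sin(np.radians(SY)); print(n,cc*dd[0]+ss*dd[1],-ss*dd[0]+cc*dd[1])
E
```

```text
t 9.05 brush [503.5 297.6   0. ] sealer xy [-56.3 353.3] up [-0.001  0.     1.   ] yaw -5.5 F [-0.7  0.5  0.1] w 21.7
offset [-185.7  -52.7   76.6] rot [-4.9  0.   2.6] tcp [449.4 249.7 279.1]
offset [ -59.  -256.8  274.5] rot [-10.9   0.    5.7] tcp [662.8  24.  259.1]
a 33.79010960496324 64.53119740897885
b 91.99743425322403 48.20156663553729
c 97.07074717500218 -52.83998647470814
d 38.79957332422566 -58.11863897425401
bflange 101.98802791503435 78.15655889724667
bf2 74.53372129832958 76.91909306920945
cfl 108.0482684188632 -85.7897494321936
cf2 78.39439544295102 -88.580789064136
```

```bash
python3 -m handwheel '{"gripper":[1,1,1,1,1],"offset":[[-12,0,6],[-40,0,21],[-75,-8,40],[-115,-25,60],[-155,-52,78]],"rot":[[0,0,0],[0,0,0],[-1,0,0.5],[-3,0,1.5],[-4.9,0,2.6]]}';python3 -m handwheel '{"gripper":[1,1,1],"offset":[[-15,0,8],[-28,0,12],[-28,0,12]],"rot":[[0,0,0],[0,0,0],[0,0,0]]}';python3 - <<'E'
from h import *
bcur(); bgoal(S(100,63,185),6.8)
cv2.imwrite('pics/w6.png',grab_frame('wrist')[:,:,::-1]);cv2.imwrite('pics/s6.png',grab_frame('side')[:,:,::-1]);crop('pics/s6.png','pics/s6c.png',230,60,180,150,4)
E
```

```text
time_s: 9.47
ee_pos: [466.4, 257.5, 240.6]
ee_rot: [0.0, 62.3, 0.3]
force: [1.0, 0.2, -1.1]
gripper_width: 22.0
time_s: 9.72
ee_pos: [464.8, 256.9, 272.7]
ee_rot: [0.4, 62.0, 0.3]
force: [0.1, 0.7, -0.0]
gripper_width: 21.8
t 9.72 brush [495.8 257.5 193.8] sealer xy [-68.7 314.3] up [-0.005 -0.003  1.   ] yaw -0.0 F [ 0.1  0.7 -0. ] w 21.8
offset [  99.9 -232.9  171.2] rot [-6.1  0.3  3. ] tcp [662.8  24.  264.1]
```

View pics/w6.png

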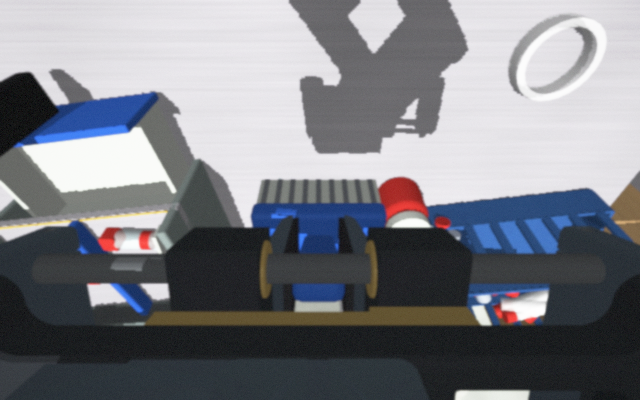

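View pics/s6c.png

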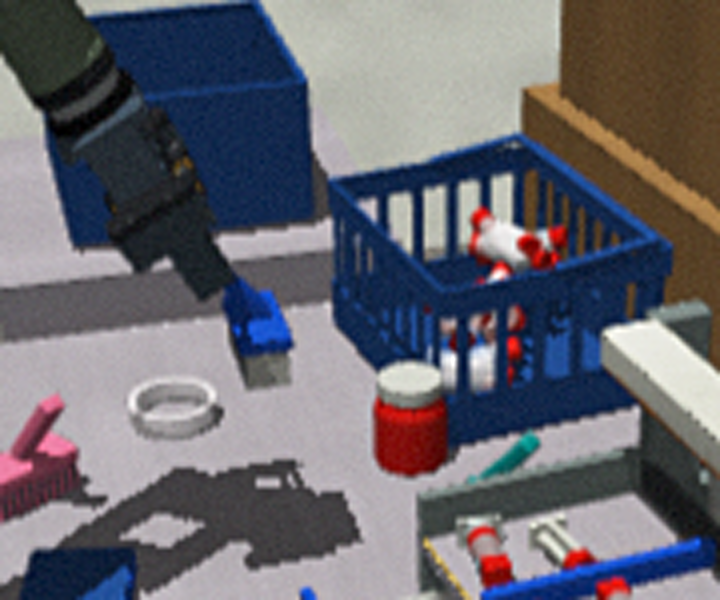

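```bash
python3 -m handwheel '{"gripper":[1,1,1,1,1],"offset":[[8,-20,14],[18,-46,34],[30,-74,54],[42,-102,74],[54,-128,94]],"rot":[[-0.6,0,0.3],[-1.4,0,0.6],[-2,0,1],[-2.7,0,1.3],[-3.4,0.2,1.6]]}';python3 -c "
from h import *
bcur(); bgoal(S(100,63,185),6.8)"
```

```text
time_s: 10.23
ee_pos: [572.0, 127.1, 262.2]
ee_rot: [-0.5, 62.8, 3.3]
force: [0.4, 1.2, -1.3]
gripper_width: 21.5
t 10.23 brush [601.9 129.1 182.9] sealer xy [ 21.3 174.3] up [0.008 0.005 1.   ] yaw 3.8 F [ 0.4  1.2 -1.3] w 21.5
offset [  37.  -109.    75.1] rot [-2.5 -0.5  1.6] tcp [662.8  24.  264.1]
```

```bash
python3 -m handwheel '{"gripper":[1,1,1,1,1],"offset":[[8,-26,18],[18,-56,38],[28,-84,56],[36,-103,70],[36,-109,74]],"rot":[[-0.6,0,0.3],[-1.2,0,0.8],[-1.8,0,1],[-2.4,-0.2,1.5],[-2.5,-0.2,1.5]]}';python3 -m handwheel '{"gripper":[1,1],"offset":[[0,0,0],[0,0,0]],"rot":[[0,0,0],[0,0,0]]}';python3 - <<'E'
from h import *
bcur(); bgoal(S(145,63,172),6.8); bgoal(S(145,63,113),6.8)
st=state()
cv2.imwrite('pics/w7.png',grab_frame('wrist')[:,:,::-1]);cv2.imwrite('pics/s7.png',grab_frame('side')[:,:,::-1]);cv2.imwrite('pics/t7.png',grab_frame('top')[:,:,::-1]);crop('pics/s7.png','pics/s7c.png',310,60,160,150,4)
crop('pics/t7.png','pics/t7c.png',265,85,130,120,6)
for q in [(0,114,110),(0,6,135),(0,6,110),(60,114,110)]: print(q,proj('wrist',S(*q),st))
E
```

```text
time_s: 10.65
ee_pos: [662.9, 22.1, 263.7]
ee_rot: [-0.1, 62.6, 6.4]
force: [0.1, 0.4, -0.0]
gripper_width: 21.7
time_s: 10.82
ee_pos: [660.6, 25.7, 265.6]
ee_rot: [0.1, 62.5, 6.7]
force: [-0.6, -0.1, -2.0]
gripper_width: 22.4
t 10.82 brush [690.6  29.6 186.4] sealer xy [97.7 65. ] up [ 0.004 -0.     1.   ] yaw 6.7 F [-0.6 -0.1 -2. ] w 22.4
offset [34.5 -1.9 35. ] rot [-0.1 -0.2  0. ] tcp [707.5  29.3 251.1]
offset [86.9 -1.9  7.8] rot [-0.1 -0.2  0. ] tcp [707.5  29.3 192.1]
(0, 114, 110) [378.94814206  40.70272354]
(0, 6, 135) [237.47169794  50.77496187]
(0, 6, 110) [243.37762749  41.11253645]
(60, 114, 110) [370.87643967 111.25958725]
```

View pics/w7.png

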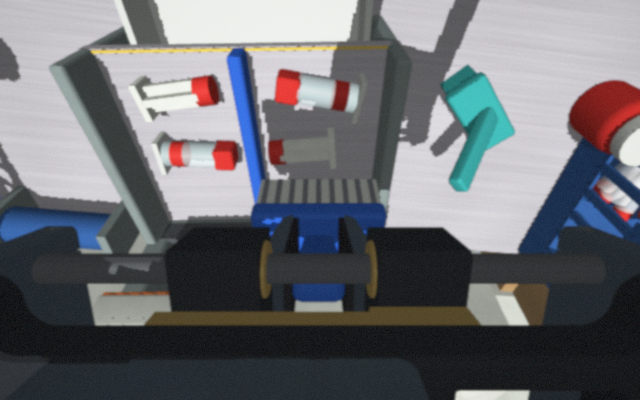

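View pics/s7c.png

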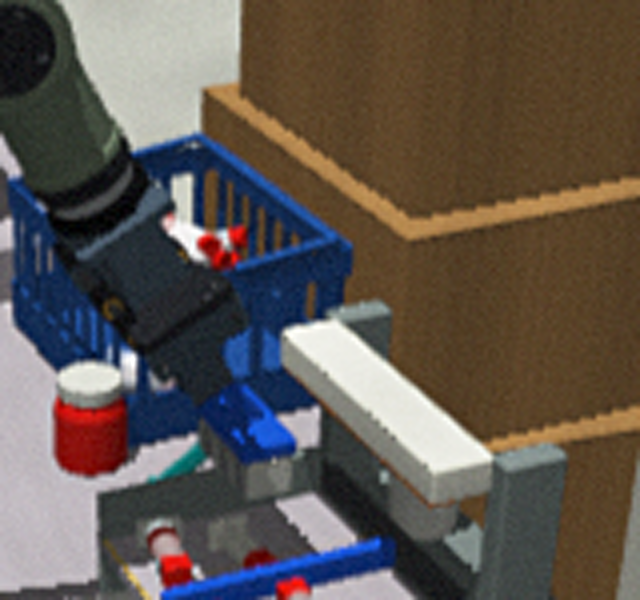

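View pics/t7c.png

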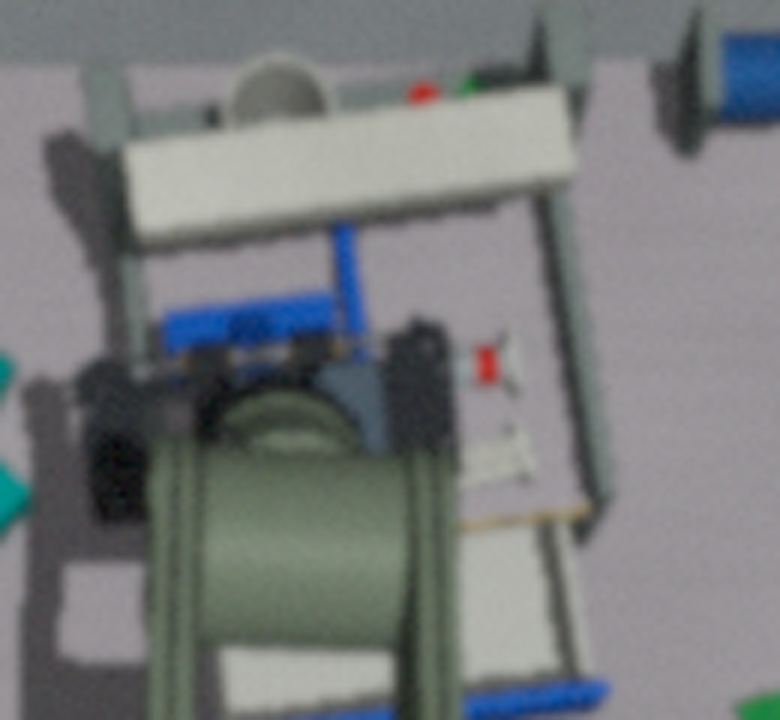

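```bash
python3 - <<'E'
from h import *
crop('pics/w7.png','pics/w7c.png',40,30,380,190,2)
E
```

```text
(no output)
```

View pics/w7c.png

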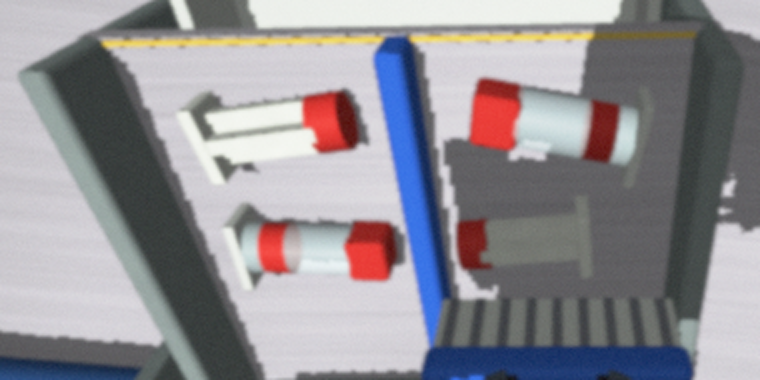

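```bash
cat > fitw.py <<'E'
from h import *
from scipy.optimize import least_squares
def fitw(st,obs,x0=None):
    def W(p,q):
        c,s_=np.cos(p[2]),np.sin(p[2]);return [p[0]+c*q[0]-s_*q[1],p[1]+s_*q[0]+c*q[1],q[2]+p[3]]
    f=lambda p:np.concatenate([proj('wrist',W(p,q),st)-o for o,q in obs]+[[p[3]/3]])
    r=least_squares(f,[*SP,np.radians(SY),0],x_scale=[10,10,.1,5]);p=r.x
    print('sealer by wrist',np.round(p[:2],1),np.degrees(p[2]),'z',p[3],np.round(r.fun[:-1].reshape(-1,2),1).tolist());return p
E
python3 - <<'E'
from fitw import *
st=state()
c=lambda U,V:np.array([(U+.5)/2-.5+40,(V+.5)/2-.5+30])
obs=[(c(105,43),(0,-114,110)),(c(697,33),(0,114,110)),(c(395,39),(0,0,110)),(c(20,74),(0,-126,150))]
fitw(st,obs[:3]);fitw(st,obs)
M=Rm(st['ee_rot'])@Rt(0,27.7).T
for y in(-45,45):print(proj('wrist',st['ee_pos']+M@(D+[-18,y,0]),st))
print(c(443,299),c(675,299), 'cam',np.round(cam('wrist',st)[2]))
E
```

```text
sealer by wrist [603.7 -41.1] 7.688849770720191 z 12.852796985427533 [[0.5, -0.1], [-2.1, -0.1], [1.6, -0.6]]
sealer by wrist [604.3 -41. ] 7.480939213768016 z 9.760417071739964 [[2.7, -1.2], [-2.8, 0.0], [2.5, -1.1], [-2.2, 1.5]]
[260.31596316 179.05036354]
[375.32663655 179.00610219]
[261.25 179.25] [377.25 179.25] cam [521.  11. 386.]
```

```bash
sed -i 's/^SP=.*/SP=np.array([602,-43.5]);SY=7.2/' h.py; python3 -c "
from h import *
bcur(); bgoal(S(145,63,175),7.2)
bgoal(S(145,63,115),7.2)"
```

```text
t 10.97 brush [690.8  30.8 188.1] sealer xy [97.4 62.6] up [ 0.001 -0.     1.   ] yaw 6.8 F [-0.2  0.  -1.8] w 21.8
offset [33.7  0.6 36. ] rot [-0.4 -0.1  0.2] tcp [707.6  33.  254.1]
offset [86.8  0.5  8.1] rot [-0.4 -0.1  0.2] tcp [707.6  33.  194.1]
```

```bash
python3 -m handwheel '{"gripper":[1,1,1,1,1],"offset":[[8,0,-4],[14,0,-6],[20,0,6],[28,0,22],[34,0.5,35]],"rot":[[0,0,0],[0,0,0],[0,0,0],[-0.4,0,0.2],[-0.4,0,0.2]]}';python3 -m handwheel '{"gripper":[1,1],"offset":[[0,0,0],[0,0,0]],"rot":[[0,0,0],[0,0,0]]}';python3 - <<'E'
from h import *
bcur(); bgoal(S(145,63,115),7.2);bgoal(S(145,63,130),7.2)
cv2.imwrite('pics/w8.png',grab_frame('wrist')[:,:,::-1]);cv2.imwrite('pics/s8.png',grab_frame('side')[:,:,::-1]);crop('pics/s8.png','pics/s8c.png',310,60,160,150,4)
E
```

```text
time_s: 11.38
ee_pos: [708.2, 32.0, 253.0]
ee_rot: [-0.0, 62.3, 7.2]
force: [1.0, -0.1, -1.7]
gripper_width: 22.1
time_s: 11.55
ee_pos: [707.6, 32.0, 252.7]
ee_rot: [-0.0, 62.4, 7.2]
force: [-0.6, 0.2, -2.3]
gripper_width: 21.7
t 11.55 brush [737.8  36.1 173.5] sealer xy [144.7  61.9] up [0.002 0.    1.   ] yaw 7.2 F [-0.6  0.2 -2.3] w 21.7
offset [ 52.    1.1 -27. ] rot [-0.  -0.1  0. ] tcp [707.6  33.  194.1]
offset [ 38.7   1.1 -20. ] rot [-0.  -0.1  0. ] tcp [707.6  33.  209.1]
```

View pics/w8.png

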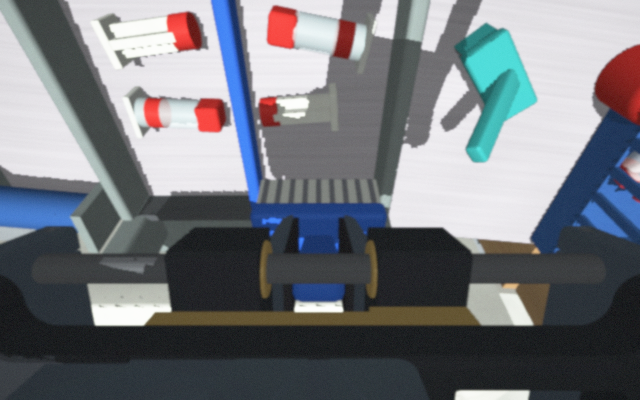

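View pics/s8c.png

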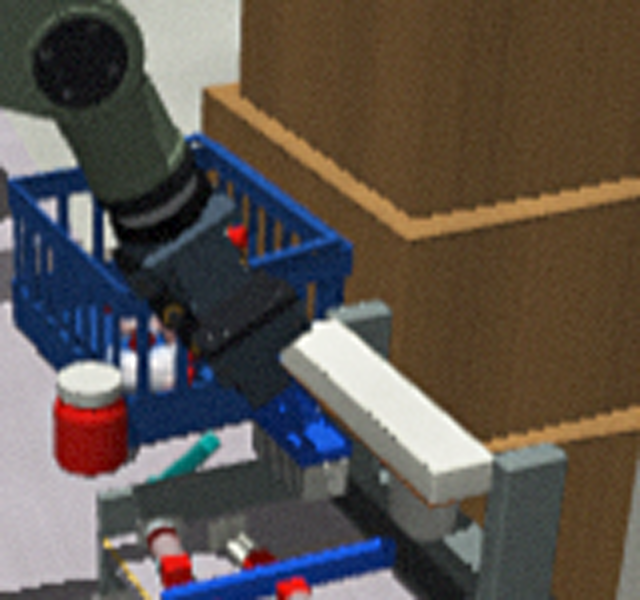

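```bash
python3 -m handwheel '{"gripper":[1,1,1,1,1],"offset":[[0,2,0],[10,2,-5],[22,2,-11.5],[34,2,-17.5],[38,2,-20]],"rot":[[0,0,0],[0,0,0],[0,0,0],[0,0,0],[0,0,0]]}';python3 -m handwheel '{"gripper":[1,1],"offset":[[0,0,0],[0,0,0]],"rot":[[0,0,0],[0,0,0]]}';python3 - <<'E'
from h import *
bcur(); bgoal(S(145,63,113),7.2)
cv2.imwrite('pics/w9.png',grab_frame('wrist')[:,:,::-1]);crop('pics/w9.png','pics/w9c.png',120,60,320,200,2)
E
```

```text
time_s: 12.07
ee_pos: [705.9, 33.4, 208.7]
ee_rot: [0.0, 62.5, 7.2]
force: [0.3, -0.3, -1.8]
gripper_width: 21.7
time_s: 12.23
ee_pos: [707.8, 33.4, 211.6]
ee_rot: [-0.0, 62.2, 7.1]
force: [-0.1, 0.2, -0.9]
gripper_width: 21.9
t 12.23 brush [738.2  37.5 132.5] sealer xy [145.3  63.3] up [-0.001  0.     1.   ] yaw 7.1 F [-0.1  0.2 -0.9] w 21.9
offset [17.1 -0.3 -9.2] rot [-0.1  0.1  0. ] tcp [707.6  33.  192.1]
```

View pics/w9c.png

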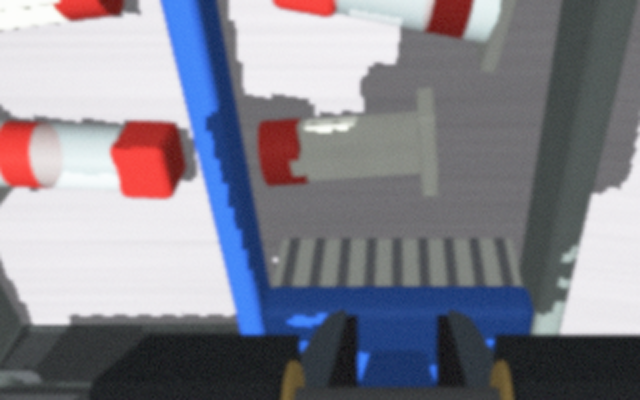

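```bash
python3 -m handwheel '{"gripper":[1,1,1,1],"offset":[[5,0,-2.7],[10,0,-5.3],[14,0,-7.5],[14,0,-7.5]],"rot":[[0,0,0],[0,0,0],[0,0,0],[0,0,0]]}';python3 -m handwheel '{"gripper":[1,1,1],"offset":[[2,0,-1],[3.5,0,-1.8],[3.5,0,-1.8]],"rot":[[0,0,0],[0,0,0],[0,0,0]]}';python3 - <<'E'
from h import *
bcur()
E
```

```text
time_s: 12.62
ee_pos: [706.8, 33.3, 193.4]
ee_rot: [0.0, 62.4, 7.1]
force: [-0.5, 0.4, -1.3]
gripper_width: 22.1
time_s: 12.87
ee_pos: [707.6, 33.3, 190.9]
ee_rot: [-0.0, 62.3, 7.1]
force: [0.7, -0.1, -2.1]
gripper_width: 21.8
t 12.87 brush [737.9  37.4 111.8] sealer xy [145.   63.2] up [0. 0. 1.] yaw 7.1 F [ 0.7 -0.1 -2.1] w 21.8
```

```bash
python3 -m handwheel '{"gripper":[1,1,1,1,1],"offset":[[-4,0,-7.6],[-8.6,0,-16.4],[-13.3,0,-25.3],[-18,0,-34.3],[-23.2,0,-44.3]],"rot":[[0,0,0],[0,0,0],[0,0,0],[0,0,0],[0,0,0]]}';python3 - <<'E'
from h import *
bcur()
cv2.imwrite('pics/w10.png',grab_frame('wrist')[:,:,::-1])
E
```

```text
time_s: 13.28
ee_pos: [656.8, 27.0, 191.4]
ee_rot: [-0.0, 62.3, 7.1]
force: [0.3, -0.5, -2.0]
gripper_width: 22.0
t 13.28 brush [687.2  31.1 112.4] sealer xy [93.9 63.3] up [-0.001  0.     1.   ] yaw 7.1 F [ 0.3 -0.5 -2. ] w 22.0
```

View pics/w10.png

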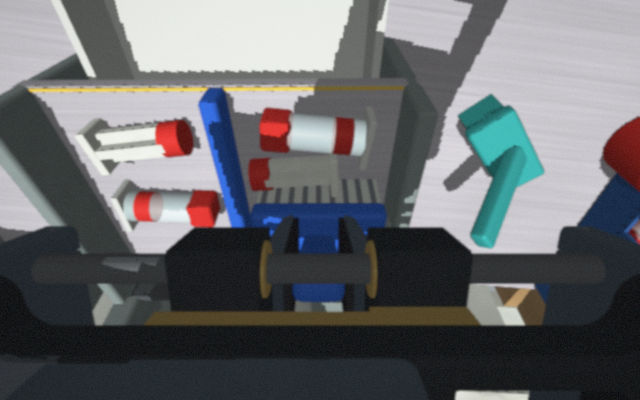

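```bash
python3 -m handwheel '{"gripper":[1,1,1,1,1],"offset":[[-4,0,-7.6],[-8.6,0,-16.4],[-13.3,0,-25.3],[-18,0,-34.3],[-23.2,0,-44.3]],"rot":[[0,0,0],[0,0,0],[0,0,0],[0,0,0],[0,0,0]]}';python3 - <<'E'
from h import *
bcur()
cv2.imwrite('pics/w11.png',grab_frame('wrist')[:,:,::-1])
E
```

```text
time_s: 13.75
ee_pos: [607.6, 20.8, 191.2]
ee_rot: [-0.0, 62.3, 7.1]
force: [0.7, -0.6, -0.1]
gripper_width: 22.0
t 13.75 brush [638.   24.9 112.1] sealer xy [44.2 63.3] up [-0.001  0.     1.   ] yaw 7.1 F [ 0.7 -0.6 -0.1] w 22.0
```

View pics/w11.png

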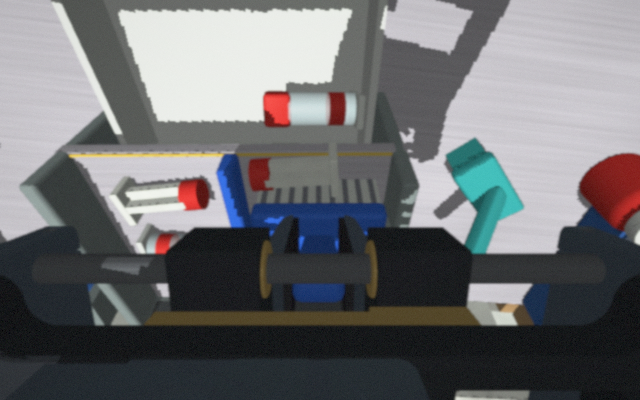

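```bash
python3 -m handwheel '{"gripper":[1,1,1,1,1],"offset":[[-4,0,-7.6],[-8.6,0,-16.4],[-13.3,0,-25.3],[-18,0,-34.3],[-22,0,-42]],"rot":[[0,0,0],[0,0,0],[0,0,0],[0,0,0],[0,0,0]]}';python3 -m handwheel '{"gripper":[1,1],"offset":[[-2.3,0,-4.4],[-2.3,0,-4.4]],"rot":[[0,0,0],[0,0,0]]}';python3 - <<'E'
from h import *
bcur()
cv2.imwrite('pics/w12.png',grab_frame('wrist')[:,:,::-1])
E
```

```text
time_s: 14.22
ee_pos: [560.1, 14.9, 190.9]
ee_rot: [-0.0, 62.3, 7.1]
force: [0.3, -0.6, -1.4]
gripper_width: 22.0
time_s: 14.38
ee_pos: [555.2, 14.3, 191.0]
ee_rot: [-0.0, 62.3, 7.1]
force: [-0.4, 0.7, -1.6]
gripper_width: 21.7
t 14.38 brush [585.5  18.4 111.9] sealer xy [-8.6 63.4] up [0. 0. 1.] yaw 7.1 F [-0.4  0.7 -1.6] w 21.7
```

View pics/w12.png

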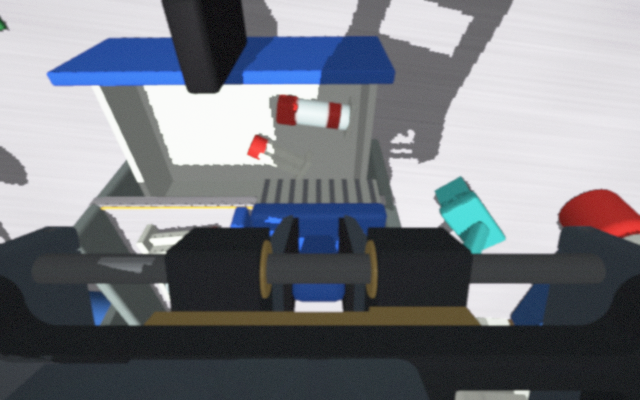

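```bash
python3 -m handwheel '{"gripper":[1,1,1,1,1],"offset":[[-10,0,5],[-30,0,16],[-52,0,27],[-64,0,33],[-65,0,34]],"rot":[[0,0,0],[0,0,0],[0,0,0],[0,0,0],[0,0,0]]}';python3 - <<'E'
from h import *
bcur();bgoal(S(100,-63,183),7.2)
E
```

```text
time_s: 14.85
ee_pos: [559.0, 14.3, 268.7]
ee_rot: [-0.2, 61.8, 7.0]
force: [1.0, 0.7, -1.7]
gripper_width: 21.7
t 14.85 brush [590.   18.4 189.9] sealer xy [-4.2 62.9] up [-0.009  0.     1.   ] yaw 7.1 F [ 1.   0.7 -1.7] w 21.7
offset [  55.6 -125.9   89.4] rot [-0.   0.5  0.1] tcp [678.8 -97.6 262.1]
```

```bash
python3 -m handwheel '{"gripper":[1,1,1,1,1],"offset":[[9,-22,15],[22,-51,36],[34,-80,57],[46,-108,77],[53,-126,89]],"rot":[[0,0,0],[0,0,0],[0,0,0],[0,0.2,0],[0,0.3,0]]}';python3 -m handwheel '{"gripper":[1,1],"offset":[[0,0,0],[0,0,0]],"rot":[[0,0,0],[0,0,0]]}';python3 - <<'E'
from h import *
bcur();bgoal(S(145,-63,175),7.2)
cv2.imwrite('pics/w13.png',grab_frame('wrist')[:,:,::-1]);crop('pics/w13.png','pics/w13c.png',120,30,400,200,2)
E
```

```text
time_s: 15.27
ee_pos: [676.9, -100.3, 257.0]
ee_rot: [-0.1, 62.6, 7.0]
force: [0.9, 0.5, -0.9]
gripper_width: 21.5
time_s: 15.43
ee_pos: [674.8, -98.6, 256.4]
ee_rot: [0.1, 62.8, 7.2]
force: [-0.7, 0.5, -1.1]
gripper_width: 21.5
t 15.43 brush [704.4 -94.5 177.1] sealer xy [ 95.2 -63.4] up [ 0.008 -0.     1.   ] yaw 7.1 F [-0.7  0.5 -1.1] w 21.5
offset [24.5  0.6 42.6] rot [-0.2 -0.5  0. ] tcp [723.4 -92.  254.1]
```

View pics/w13c.png

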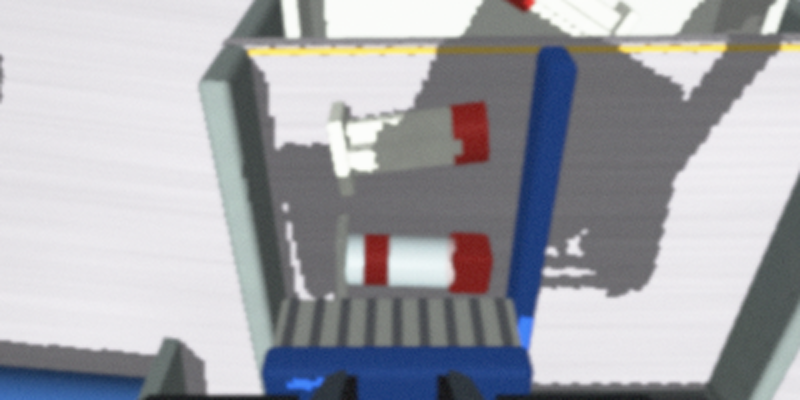

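```bash
python3 -m handwheel '{"gripper":[1,1,1,1,1],"offset":[[2,-0.5,6],[8,-1.5,17],[15,-1.5,29],[22,-1.5,40],[24,-1.5,43]],"rot":[[0,0,0],[0,-0.2,0],[0,-0.4,0],[-0.2,-0.5,0],[-0.2,-0.5,0]]}';python3 -m handwheel '{"gripper":[1,1],"offset":[[0,0,0],[0,0,0]],"rot":[[0,0,0],[0,0,0]]}';python3 - <<'E'
from h import *
bcur();bgoal(S(146,-64,132),7.2)
E
```

```text
time_s: 15.9
ee_pos: [725.7, -92.1, 257.5]
ee_rot: [-0.3, 62.0, 7.2]
force: [0.8, -0.9, -1.6]
gripper_width: 21.8
time_s: 16.07
ee_pos: [723.5, -92.6, 257.0]
ee_rot: [-0.2, 62.1, 7.2]
force: [-0.8, 0.6, -2.8]
gripper_width: 21.7
t 16.07 brush [754.1 -88.5 178. ] sealer xy [145.3 -63.7] up [-0.003  0.001  1.   ] yaw 7.4 F [-0.8  0.6 -2.8] w 21.7
offset [ 41.   -0.3 -20.6] rot [0.2 0.2 0. ] tcp [724.5 -92.8 211.1]
```

```bash
python3 -m handwheel '{"gripper":[1,1,1,1,1],"offset":[[5,-1,-2],[16,-1,-8],[28,-1,-14],[38,-1,-19],[41,-1,-20.5]],"rot":[[0,0,0],[0,0,0],[0,0,0],[0.2,0.2,0],[0.2,0.2,0]]}';python3 -m handwheel '{"gripper":[1,1],"offset":[[0,0,0],[0,0,0]],"rot":[[0,0,0],[0,0,0]]}';python3 - <<'E'
from h import *
bcur(); bgoal(S(146,-64,112.5),7.2)
cv2.imwrite('pics/w14.png',grab_frame('wrist')[:,:,::-1]);crop('pics/w14.png','pics/w14c.png',160,60,320,200,2)
E
```

```text
time_s: 16.48
ee_pos: [723.3, -93.9, 208.7]
ee_rot: [0.2, 62.5, 7.3]
force: [-0.3, 0.3, -1.7]
gripper_width: 21.7
time_s: 16.65
ee_pos: [725.1, -94.2, 211.9]
ee_rot: [-0.1, 62.2, 7.1]
force: [0.0, 0.4, 0.2]
gripper_width: 21.4
t 16.65 brush [755.5 -90.2 132.9] sealer xy [146.5 -65.5] up [-0.001  0.     1.   ] yaw 7.1 F [0.  0.4 0.2] w 21.4
offset [17.8  1.5 -9.8] rot [-0.1  0.1  0.1] tcp [724.5 -92.8 191.6]
```

View pics/w14c.png

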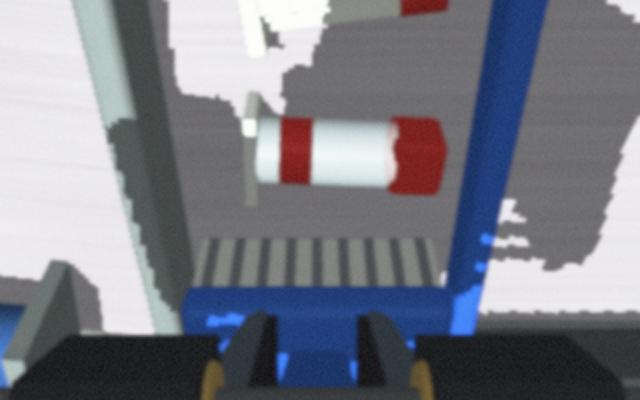

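```bash
python3 -m handwheel '{"gripper":[1,1,1,1,1],"offset":[[5,0,-2.7],[10,0,-5.3],[15,0,-8],[18.3,0,-9.8],[18.3,0,-9.8]],"rot":[[0,0,0],[0,0,0],[0,0,0],[0,0,0],[0,0,0]]}';python3 -m handwheel '{"gripper":[1,1],"offset":[[0,0,0],[0,0,0]],"rot":[[0,0,0],[0,0,0]]}';python3 -c "
from h import *
bcur()"
```

```text
time_s: 17.12
ee_pos: [724.3, -94.1, 189.8]
ee_rot: [0.0, 62.4, 7.2]
force: [0.5, -0.2, -1.2]
gripper_width: 21.8
time_s: 17.28
ee_pos: [724.8, -94.1, 190.9]
ee_rot: [-0.0, 62.3, 7.1]
force: [-0.2, 0.1, -1.6]
gripper_width: 22.1
t 17.28 brush [755.2 -90.  111.8] sealer xy [146.2 -65.4] up [-0.  0.  1.] yaw 7.1 F [-0.2  0.1 -1.6] w 22.1
```

Now the sweep of the second lane, in the same steps as before.

```bash
python3 -m handwheel '{"gripper":[1,1,1,1,1],"offset":[[-4,0,-7.6],[-8.6,0,-16.4],[-13.3,0,-25.3],[-18,0,-34.3],[-23.2,0,-44.3]],"rot":[[0,0,0],[0,0,0],[0,0,0],[0,0,0],[0,0,0]]}';python3 -m handwheel '{"gripper":[1,1,1,1,1],"offset":[[-4,0,-7.6],[-8.6,0,-16.4],[-13.3,0,-25.3],[-18,0,-34.3],[-23.2,0,-44.3]],"rot":[[0,0,0],[0,0,0],[0,0,0],[0,0,0],[0,0,0]]}';python3 - <<'E'
from h import *
bcur()
cv2.imwrite('pics/w15.png',grab_frame('wrist')[:,:,::-1])
E
```

```text
time_s: 17.7
ee_pos: [673.8, -100.5, 190.9]
ee_rot: [-0.0, 62.3, 7.1]
force: [1.1, 0.2, -1.1]
gripper_width: 21.9
time_s: 18.12
ee_pos: [624.7, -106.7, 190.9]
ee_rot: [-0.1, 62.3, 7.1]
force: [0.5, 0.1, -1.5]
gripper_width: 21.7
t 18.12 brush [ 655.1 -102.6  111.8] sealer xy [ 45.3 -65.3] up [-0.001  0.     1.   ] yaw 7.1 F [ 0.5  0.1 -1.5] w 21.7
```

View pics/w15.png

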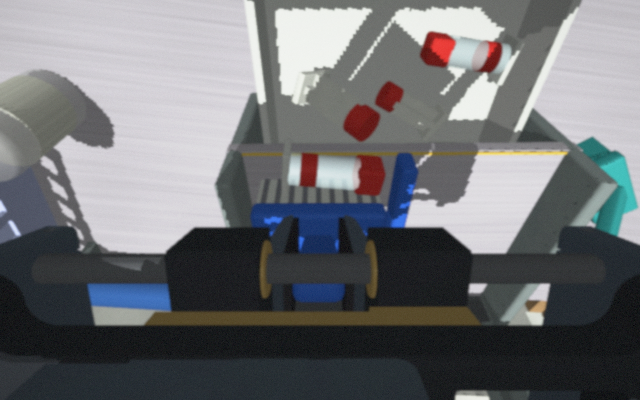

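```bash
python3 -m handwheel '{"gripper":[1,1,1,1,1],"offset":[[-4,0,-7.6],[-8.6,0,-16.4],[-13.3,0,-25.3],[-18,0,-34.3],[-22,0,-42]],"rot":[[0,0,0],[0,0,0],[0,0,0],[0,0,0],[0,0,0]]}';python3 -m handwheel '{"gripper":[1,1,1],"offset":[[-2.8,0,-5.3],[-2.8,0,-5.3],[-2.8,0,-5.3]],"rot":[[0,0,0],[0,0,0],[0,0,0]]}';python3 - <<'E'
from h import *
bcur()
cv2.imwrite('pics/w16.png',grab_frame('wrist')[:,:,::-1])
E
```

```text
time_s: 18.58
ee_pos: [577.2, -112.5, 190.5]
ee_rot: [-0.0, 62.3, 7.1]
force: [-0.4, 0.2, -1.4]
gripper_width: 21.4
time_s: 18.83
ee_pos: [572.5, -113.4, 191.0]
ee_rot: [-0.1, 62.2, 7.0]
force: [0.8, 0.7, -1.4]
gripper_width: 21.5
t 18.83 brush [ 602.9 -109.3  111.9] sealer xy [ -7.4 -65.4] up [-0.001  0.     1.   ] yaw 7.1 F [ 0.8  0.7 -1.4] w 21.5
```

View pics/w16.png

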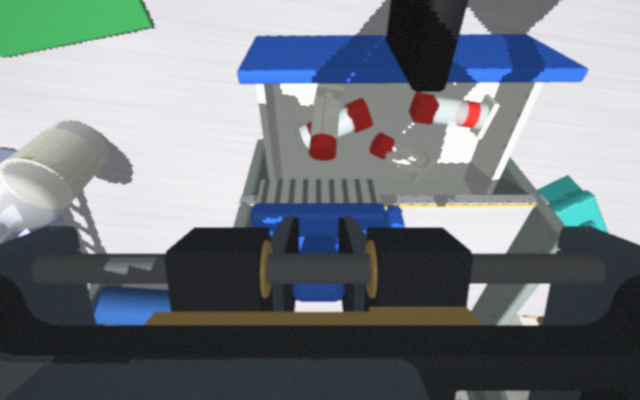

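```bash
python3 -m handwheel '{"gripper":[1,1,1,1,1],"offset":[[-10,0,5],[-30,0,16],[-52,0,27],[-72,0,35],[-75,0,36]],"rot":[[0,0,0],[0,0,0],[0,0,0],[0,0,0],[0,0,0]]}';python3 - <<'E'
from h import *
bcur();bgoal([478,-355,120],-15)
cv2.imwrite('pics/w17.png',grab_frame('wrist')[:,:,::-1])
cv2.imwrite('pics/t17.png',grab_frame('top')[:,:,::-1])
im=cv2.imread('pics/t17.png');hsv=cv2.cvtColor(im,cv2.COLOR_BGR2HSV);m=cv2.inRange(hsv,(45,120,60),(75,255,255))
n,l,s,c=cv2.connectedComponentsWithStats(m);i=1+np.argmax(s[1:,4]);print(s[i],c[i],atz('top',*c[i],6))
E
```

```text
time_s: 19.3
ee_pos: [572.2, -114.3, 279.0]
ee_rot: [-0.5, 61.8, 6.7]
force: [0.1, 0.4, -1.0]
gripper_width: 21.4
t 19.3 brush [ 603.3 -110.4  200.1] sealer xy [ -7.1 -66.5] up [-0.009  0.003  1.   ] yaw 7.1 F [ 0.1  0.4 -1. ] w 21.4
offset [  -0.6 -215.6 -172. ] rot [ 19.7   0.5 -10.2] tcp [ 448.4 -347.4  199.1]
[392 192  43  40 868] [416.79953917 210.39746544] [ 484.58619666 -374.78361699    6.        ]
```

View pics/w17.png

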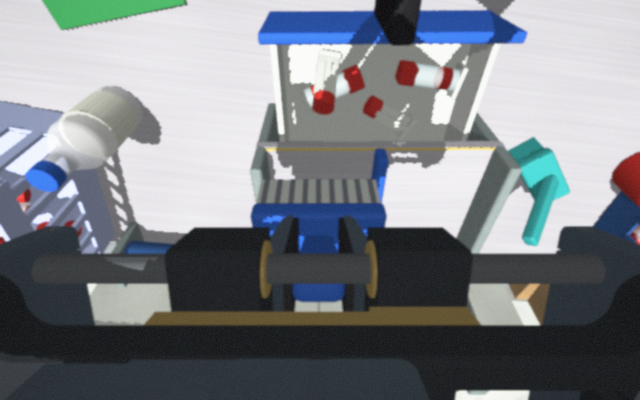

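View pics/t17.png

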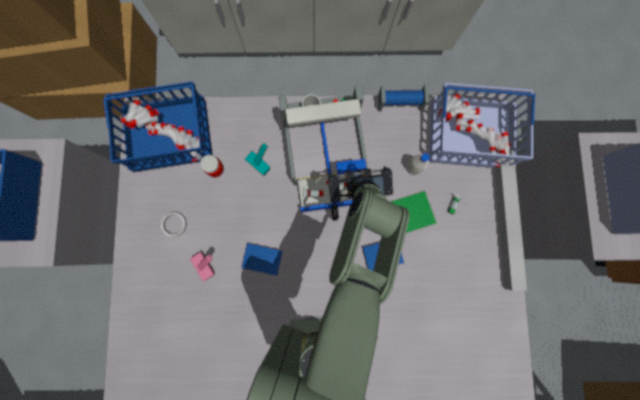

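```bash
python3 - <<'E'
from h import *
im=cv2.imread('pics/top0.png');hsv=cv2.cvtColor(im,cv2.COLOR_BGR2HSV);m=cv2.inRange(hsv,(45,120,40),(75,255,255))
n,l,s,c=cv2.connectedComponentsWithStats(m);i=1+np.argmax(s[1:,4]);print(s[i],c[i],atz('top',*c[i],6))
im=cv2.imread('pics/side0.png');hsv=cv2.cvtColor(im,cv2.COLOR_BGR2HSV);m=cv2.inRange(hsv,(45,120,40),(75,255,255))
n,l,s,c=cv2.connectedComponentsWithStats(m);i=1+np.argmax(s[1:,4]);print(s[i],c[i],atz('side',*c[i],6))
E
```

```text
[ 389  192   46   42 1262] [411.48098257 212.53090333] [ 476.831203   -354.58561981    6.        ]
[ 301  297   73   58 2265] [336.34172185 325.0790287 ] [ 478.27152371 -363.2212246     6.        ]
```

```bash
python3 -m handwheel '{"gripper":[1,1,1,1,1],"offset":[[0,-18,-16],[0,-44,-38],[0,-72,-60],[0,-100,-80],[0,-128,-102]],"rot":[[2,0,-1],[5,0,-2.5],[8,0,-4],[11,0,-5.5],[14,0.2,-7]]}';python3 -c "
from h import *
bcur();bgoal([477,-356,80],-15)"
```

```text
time_s: 19.82
ee_pos: [494.1, -252.1, 223.5]
ee_rot: [0.8, 62.7, -7.9]
force: [0.0, 0.3, -1.9]
gripper_width: 21.7
t 19.82 brush [ 523.9 -255.8  144.2] sealer xy [-104.  -200.8] up [ 0.006 -0.007  1.   ] yaw -8.6 F [ 0.   0.3 -1.9] w 21.7
offset [  42.1 -102.6  -57.5] rot [ 5.5 -0.4 -3.3] tcp [ 447.4 -348.4  159.1]
```

```bash
python3 -m handwheel '{"gripper":[1,1,1,1,1],"offset":[[10,-26,-14],[20,-54,-30],[32,-82,-46],[40,-100,-56],[42,-102,-57]],"rot":[[1.4,0,-0.8],[2.8,0,-1.6],[4,-0.2,-2.4],[5.5,-0.3,-3.3],[5.5,-0.3,-3.3]]}';python3 -m handwheel '{"gripper":[1,1],"offset":[[0,0,0],[0,0,0]],"rot":[[0,0,0],[0,0,0]]}';python3 - <<'E'
from h import *
bcur();bgoal([477,-356,12],-15)
cv2.imwrite('pics/w18.png',grab_frame('wrist')[:,:,::-1])
E
```

```text
time_s: 20.23
ee_pos: [446.8, -348.2, 157.4]
ee_rot: [0.2, 62.6, -15.0]
force: [0.5, 0.8, -1.7]
gripper_width: 22.0
time_s: 20.4
ee_pos: [449.9, -347.0, 161.5]
ee_rot: [-0.1, 62.3, -14.9]
force: [-0.3, 0.4, -1.1]
gripper_width: 21.7
t 20.4 brush [ 479.5 -354.6   82.3] sealer xy [-160.5 -293.3] up [0. 0. 1.] yaw -14.9 F [-0.3  0.4 -1.1] w 21.7
offset [ 61.4  -2.  -34.5] rot [ 0.1 -0.  -0. ] tcp [ 447.4 -348.4   91.1]
```

View pics/w18.png

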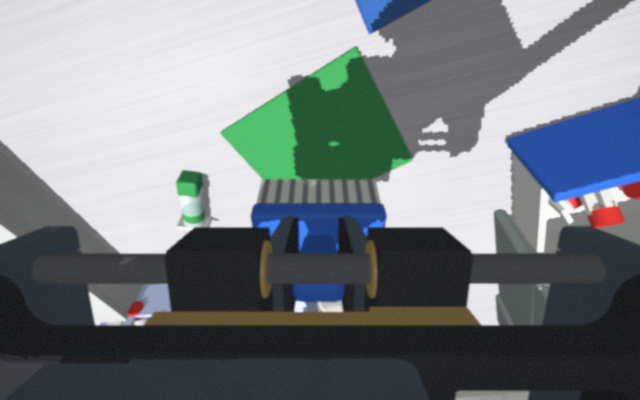

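```bash
python3 - <<'E'
from h import *
st=state()
for c in [(355,47),(222,131),(411,158)]: print(atz('wrist',*c,6,st)[:2])
E
```

```text
[ 397.84575736 -302.16912277]
[ 439.77845795 -440.08328649]
[ 518.19244155 -265.84252285]
```

```bash
python3 -m handwheel '{"gripper":[1,1,1,1,1],"offset":[[12,0,-6],[30,0,-16],[46,0,-25],[58,0,-31],[61,0,-33]],"rot":[[0,0,0],[0,0,0],[0,0,0],[0,0,0],[0,0,0]]}';python3 -m handwheel '{"gripper":[1,1,1,1],"offset":[[0,0,0],[2,0,-1],[4,0,-2],[4,0,-2]],"rot":[[0,0,0],[0,0,0],[0,0,0],[0,0,0]]}';python3 - <<'E'
from h import *
bcur()
E
```

```text
time_s: 20.87
ee_pos: [456.0, -342.2, 99.3]
ee_rot: [-1.1, 63.4, -16.4]
force: [0.6, -0.3, -1.3]
gripper_width: 21.8
time_s: 21.2
ee_pos: [456.5, -343.8, 97.4]
ee_rot: [-1.4, 63.3, -16.9]
force: [0.1, 0.0, -1.3]
gripper_width: 22.3
t 21.2 brush [ 484.5 -352.2   17.8] sealer xy [-155.3 -291.5] up [0.02  0.006 1.   ] yaw -15.6 F [ 0.1  0.  -1.3] w 22.3
```

```bash
python3 - <<'E'
from h import *
cur();print(state()['qpos']);bgoal([478,-355,6],-15)
E
```

```text
t 21.2 tcp [ 456.5 -343.8   97.4] grasp [ 448.4 -341.3  114.4] F [ 0.1  0.  -1.3] w 22.3 yaw -15.6 tilt 26.7 q [ -45.   15.  120.   31.   24. -147.]
[ -45.37739029   15.37692935  119.81326024   31.49553459   24.21810602
 -146.50344236]
offset [  7.9  -5.5 -11.7] rot [-0.2 -1.   0.8] tcp [ 448.4 -347.4   85.1]
```

```bash
python3 - <<'E'
from h import *
bgoal([478,-355,30],-38)
E
```

```text
offset [-12.6   6.2   1.1] rot [20.2 -0.9 -9.7] tcp [ 453.7 -336.4  109.1]
```

```bash
python3 -m handwheel '{"gripper":[1,1,1,1,1],"offset":[[-10,1,1],[-12.6,3,1],[-12.6,5,1],[-12.6,6.2,1],[-12.6,6.2,1]],"rot":[[5,-0.2,-2.4],[10,-0.4,-4.8],[15,-0.6,-7.2],[20.2,-0.9,-9.7],[20.2,-0.9,-9.7]]}';python3 -m handwheel '{"gripper":[1,1],"offset":[[0,0,0],[0,0,0]],"rot":[[0,0,0],[0,0,0]]}';python3 - <<'E'
from h import *
bcur();cur();bgoal([478,-355,8],-38)
E
```

```text
time_s: 21.62
ee_pos: [452.5, -336.7, 108.6]
ee_rot: [-0.3, 62.6, -36.8]
force: [-0.2, 0.8, -1.2]
gripper_width: 21.9
time_s: 21.78
ee_pos: [452.8, -336.4, 108.2]
ee_rot: [-0.4, 62.6, -36.6]
force: [-0.0, 0.5, -1.1]
gripper_width: 21.8
t 21.78 brush [ 477.2 -354.1   29. ] sealer xy [-162.8 -292.5] up [ 0.006 -0.001  1.   ] yaw -36.2 F [-0.   0.5 -1.1] w 21.8
t 21.7833 tcp [ 452.8 -336.4  108.2] grasp [ 445.8 -331.2  125.1] F [-0.   0.5 -1.1] w 21.8 yaw -36.2 tilt 27.4 q [-38.  13. 122.   3.  18. -94.]
offset [19.1  0.6 -9. ] rot [ 1.7 -0.3 -0.7] tcp [ 453.7 -336.4   87.1]
```

```bash
python3 -m handwheel '{"gripper":[1,1,1,1,1],"offset":[[5,0,-2.4],[10,0,-4.7],[14,0,-6.6],[18,0,-8.5],[18,0,-8.5]],"rot":[[0,-0.3,0.1],[0,-0.3,0.1],[0,-0.3,0.1],[0,-0.3,0.1],[0,-0.3,0.1]]}';python3 -m handwheel '{"gripper":[1,1],"offset":[[1.5,0,-0.8],[1.5,0,-0.8]],"rot":[[0,0,0],[0,0,0]]}';python3 - <<'E'
from h import *
bcur()
E
```

```text
time_s: 22.2
ee_pos: [452.2, -336.9, 86.3]
ee_rot: [-0.1, 62.5, -36.5]
force: [-0.9, -0.1, -1.0]
gripper_width: 22.0
time_s: 22.37
ee_pos: [453.0, -337.2, 85.9]
ee_rot: [-0.1, 62.4, -36.4]
force: [0.2, 0.1, -1.7]
gripper_width: 21.7
t 22.37 brush [ 477.7 -355.1    6.7] sealer xy [-162.4 -293.5] up [0.002 0.    1.   ] yaw -36.3 F [ 0.2  0.1 -1.7] w 21.7
```

```bash
python3 -m handwheel '{"gripper":[1,1,1],"offset":[[0.7,0,-0.3],[0.7,0,-0.3],[0.7,0,-0.3]],"rot":[[0,0,0],[0,0,0],[0,0,0]]}';python3 -m handwheel '{"gripper":[0.6,0.4,0.2,0,0],"offset":[[0,0,0],[0,0,0],[0,0,0],[0,0,0],[0,0,0]],"rot":[[0,0,0],[0,0,0],[0,0,0],[0,0,0],[0,0,0]]}';python3 -m handwheel '{"gripper":[0,0,0],"offset":[[0,0,0],[0,0,0],[0,0,0]],"rot":[[0,0,0],[0,0,0],[0,0,0]]}';python3 - <<'E'
from h import *
bcur();cv2.imwrite('pics/w20.png',grab_frame('wrist')[:,:,::-1])
E
```

```text
time_s: 22.62
ee_pos: [453.2, -337.2, 85.6]
ee_rot: [-0.1, 62.3, -36.4]
force: [0.4, -0.1, -2.1]
gripper_width: 21.8
time_s: 23.03
ee_pos: [453.2, -337.3, 85.7]
ee_rot: [-0.1, 62.3, -36.4]
force: [-0.9, 0.4, 0.1]
gripper_width: 51.9
time_s: 23.28
ee_pos: [453.1, -337.2, 85.5]
ee_rot: [-0.1, 62.3, -36.4]
force: [-0.9, -0.0, -0.8]
gripper_width: 72.5
t 23.28 brush [ 477.9 -355.1    6.4] sealer xy [-162.2 -293.6] up [0.001 0.001 1.   ] yaw -36.3 F [-0.9 -0.  -0.8] w 72.5
```

View pics/w20.png

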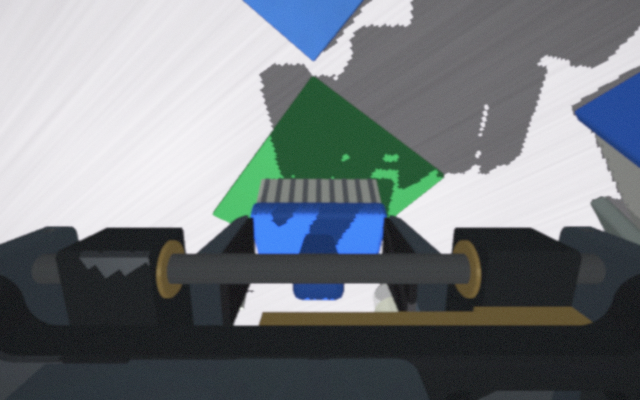

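```bash
python3 -m handwheel '{"gripper":[0,0,0,0,0],"offset":[[-10,0,0],[-35,0,0],[-70,0,0],[-105,0,0],[-140,0,0]],"rot":[[0,0,0],[0,0,0],[0,0,0],[0,0,0],[0,0,0]]}';python3 - <<'E'
from h import *
cur();cv2.imwrite('pics/w21.png',grab_frame('wrist')[:,:,::-1]);cv2.imwrite('pics/s21.png',grab_frame('side')[:,:,::-1]);crop('pics/s21.png','pics/s21c.png',250,150,190,150,4)
goal([475,-57,235],7.2,0,grasp=False)
E
```

```text
time_s: 23.75
ee_pos: [399.6, -297.7, 211.0]
ee_rot: [-0.2, 62.4, -36.5]
force: [0.4, -0.6, 0.4]
gripper_width: 91.1
t 23.75 tcp [ 399.6 -297.7  211. ] grasp [ 392.5 -292.5  227.8] F [ 0.4 -0.6  0.4] w 91.1 yaw -36.3 tilt 27.6 q [-39.  -1. 120.   2.  33. -94.]
offset [-57.1 238.6 -65. ] rot [-42.6  26.9  10.8] tcp [475. -57. 235.]
```

View pics/s21c.png

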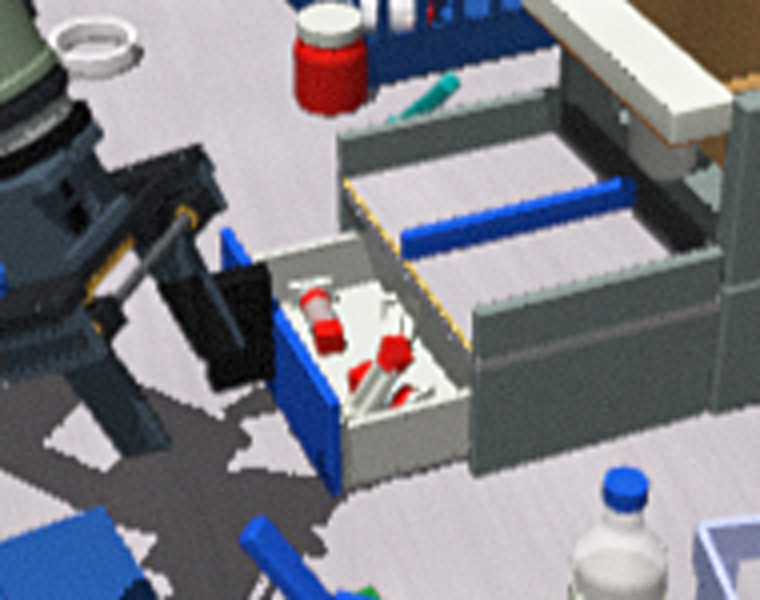

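```bash
python3 -m handwheel '{"gripper":[0,0,0,0,0],"offset":[[-8,28,-8],[-16,56,-16],[-24,84,-24],[-32,112,-32],[-40,140,-40]],"rot":[[-5.5,3.5,1.4],[-11,7,2.8],[-16.5,10.5,4.2],[-22,14,5.6],[-27.5,17.4,7]]}';python3 - <<'E'
from h import *
cur();goal([470,-62.5,225],7.2,0,grasp=False)
E
```

```text
time_s: 24.27
ee_pos: [440.0, -152.5, 226.4]
ee_rot: [-13.5, 80.6, -21.2]
force: [0.3, 0.5, 0.2]
gripper_width: 91.2
t 24.2667 tcp [ 440.  -152.5  226.4] grasp [ 437.1 -151.4  245.1] F [0.3 0.5 0.2] w 91.2 yaw -7.9 tilt 9.2 q [ -20.    3.  108.   -0.   59. -103.]
offset [ 0.6 93.3 17.5] rot [-14.9   8.8   3.4] tcp [470.  -62.5 225. ]
```

```bash
python3 -m handwheel '{"gripper":[0,0,0,0,0],"offset":[[0,28,5],[0,58,11],[0,86,16],[0.6,93.3,17.5],[0.6,93.3,17.5]],"rot":[[-5,3,1.1],[-10,6,2.2],[-14.9,8.8,3.4],[-14.9,8.8,3.4],[-14.9,8.8,3.4]]}';python3 -m handwheel '{"gripper":[0,0,0],"offset":[[0,0,0],[0,0,0],[0,0,0]],"rot":[[0,0,0],[0,0,0],[0,0,0]]}';python3 - <<'E'
from h import *
cur();goal([470,-62.5,97],7.2,0,grasp=False)
cv2.imwrite('pics/w22.png',grab_frame('wrist')[:,:,::-1])
E
```

```text
time_s: 24.68
ee_pos: [471.3, -62.4, 223.9]
ee_rot: [-1.7, 89.9, 5.4]
force: [0.2, -0.6, -0.4]
gripper_width: 91.1
time_s: 24.93
ee_pos: [469.7, -64.8, 224.9]
ee_rot: [-15.0, 89.8, -8.1]
force: [-0.0, -0.6, 0.2]
gripper_width: 91.4
t 24.9333 tcp [469.7 -64.8 224.9] grasp [469.7 -64.8 243.9] F [-0.  -0.6  0.2] w 91.4 yaw 6.9 tilt 0.2 q [  -9.    9.  101.    0.   70. -106.]
offset [1.279e+02 2.400e+00 1.000e-01] rot [-0.3  0.2  0.1] tcp [470.  -62.5  97. ]
```

View pics/w22.png

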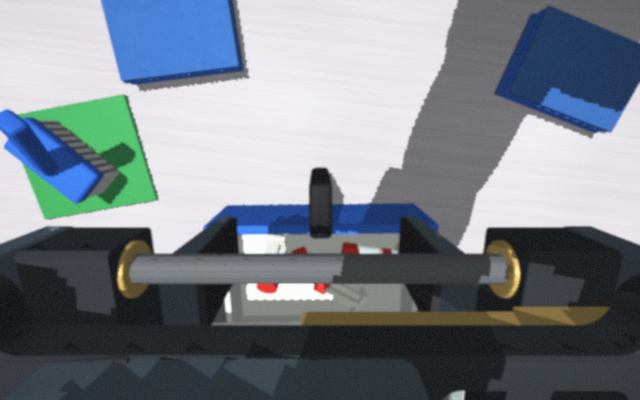

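```bash
python3 -m handwheel '{"gripper":[0,0,0,0,0],"offset":[[15,1,0],[50,1,0],[88,1,0],[118,1,0],[127,1,0]],"rot":[[0,0,0],[0,0,0],[0,0,0],[0,0,0],[0,0,0]]}';python3 -m handwheel '{"gripper":[0.4,1,1,1,1],"offset":[[0,0,0],[0,0,0],[0,0,0],[0,0,0],[0,0,0]],"rot":[[0,0,0],[0,0,0],[0,0,0],[0,0,0],[0,0,0]]}' 30;python3 -m handwheel '{"gripper":[1,1,1,1,1],"offset":[[0,0,0],[0,0,0],[0,0,0],[0,0,0],[0,0,0]],"rot":[[0,0,0],[0,0,0],[0,0,0],[0,0,0],[0,0,0]]}';python3 -m handwheel '{"gripper":[1,1,1],"offset":[[0,0,0],[0,0,0],[0,0,0]],"rot":[[0,0,0],[0,0,0],[0,0,0]]}'
```

```text
time_s: 25.4
ee_pos: [467.3, -63.1, 94.2]
ee_rot: [159.3, 89.7, 166.2]
force: [-0.7, 0.8, -0.6]
gripper_width: 91.1
time_s: 25.82
ee_pos: [472.0, -63.0, 99.4]
ee_rot: [-11.9, 89.6, -4.9]
force: [0.4, 0.3, -0.0]
gripper_width: 61.1
time_s: 26.23
ee_pos: [470.9, -62.8, 97.9]
ee_rot: [-6.9, 89.8, 0.1]
force: [0.2, 0.2, -0.3]
gripper_width: 27.4
time_s: 26.48
ee_pos: [470.9, -63.1, 97.8]
ee_rot: [-20.3, 89.8, -13.2]
force: [0.0, -2.0, -0.1]
gripper_width: 20.0
```

Gripped. Now I'll push the drawer shut slowly, watching the force.

```bash
python3 -m handwheel '{"gripper":[1,1,1,1,1],"offset":[[0,0,5],[0,0,14],[0,0,24],[0,0,34],[0,0,44]],"rot":[[0,0,0],[0,0,0],[0,0,0],[0,0,0],[0,0,0]]}';python3 -m handwheel '{"gripper":[1,1,1,1,1],"offset":[[0,0,10],[0,0,20],[0,0,30],[0,0,39],[0,0,46]],"rot":[[0,0,0],[0,0,0],[0,0,0],[0,0,0],[0,0,0]]}';python3 -m handwheel '{"gripper":[1,1,1],"offset":[[0,0,3],[0,0,6],[0,0,6]],"rot":[[0,0,0],[0,0,0],[0,0,0]]}'
```

```text
time_s: 26.9
ee_pos: [515.6, -57.2, 97.8]
ee_rot: [-5.8, 89.8, 1.2]
force: [-1.2, -1.4, 1.4]
gripper_width: 20.0
time_s: 27.32
ee_pos: [561.2, -51.2, 97.8]
ee_rot: [8.3, 89.8, 15.3]
force: [-2.0, 2.3, -0.0]
gripper_width: 20.1
time_s: 27.57
ee_pos: [566.0, -50.6, 97.8]
ee_rot: [16.2, 89.9, 23.2]
force: [-2.3, 4.1, -2.2]
gripper_width: 20.0
```

Moved 96 mm, so I'll keep going until the stop.

```bash
python3 -m handwheel '{"gripper":[1,1,1,1],"offset":[[0,0,2],[0,0,4],[0,0,5],[0,0,5]],"rot":[[0,0,0],[0,0,0],[0,0,0],[0,0,0]]}';python3 -m handwheel '{"gripper":[1,1,1],"offset":[[0,0,1.5],[0,0,3],[0,0,3]],"rot":[[0,0,0],[0,0,0],[0,0,0]]}'
```

```text
time_s: 27.9
ee_pos: [565.9, -50.6, 97.8]
ee_rot: [172.0, 89.6, 179.0]
force: [-13.0, 1.5, 6.2]
gripper_width: 20.1
time_s: 28.15
ee_pos: [566.0, -50.6, 97.8]
ee_rot: [174.7, 89.2, -178.3]
force: [-19.7, 0.3, 9.6]
gripper_width: 20.0
```

```bash
python3 -m handwheel '{"gripper":[1,1,0.3,0,0],"offset":[[0,0,-6],[0,0,-6],[0,0,-6],[0,0,-6],[0,0,-6]],"rot":[[0,0,0],[0,0,0],[0,0,0],[0,0,0],[0,0,0]]}';python3 -m handwheel '{"gripper":[0,0,0],"offset":[[0,0,0],[0,0,0],[0,0,0]],"rot":[[0,0,0],[0,0,0],[0,0,0]]}';python3 -m handwheel '{"gripper":[0,0,0,0,0],"offset":[[-15,0,0],[-45,0,0],[-80,0,0],[-115,0,0],[-120,0,0]],"rot":[[0,0,0],[0,0,0],[0,0,0],[0,0,0],[0,0,0]]}';python3 -m handwheel '{"gripper":[0,0],"offset":[[0,0,0],[0,0,0]],"rot":[[0,0,0],[0,0,0]]}';python3 - <<'E'
from h import *
cur();cv2.imwrite('pics/w23.png',grab_frame('wrist')[:,:,::-1]);cv2.imwrite('pics/s23.png',grab_frame('side')[:,:,::-1]);crop('pics/s23.png','pics/s23c.png',310,130,160,150,4)
cv2.imwrite('pics/t23.png',grab_frame('top')[:,:,::-1])
crop('pics/w23.png','pics/w23c.png',195,145,260,130,3)
E
```

```text
time_s: 28.57
ee_pos: [570.0, -51.4, 98.9]
ee_rot: [-11.7, 89.6, -4.8]
force: [-0.4, -0.2, 0.3]
gripper_width: 37.2
time_s: 28.82
ee_pos: [568.7, -51.0, 98.3]
ee_rot: [-8.9, 89.8, -1.9]
force: [-0.3, 0.3, -0.4]
gripper_width: 57.4
time_s: 29.23
ee_pos: [571.2, -51.3, 224.9]
ee_rot: [-12.3, 89.1, -5.3]
force: [0.9, 0.3, -0.5]
gripper_width: 89.6
time_s: 29.4
ee_pos: [567.5, -50.9, 217.8]
ee_rot: [-7.1, 89.8, -0.1]
force: [-0.2, -0.1, 0.3]
gripper_width: 91.3
t 29.4 tcp [567.5 -50.9 217.8] grasp [567.5 -50.9 236.8] F [-0.2 -0.1  0.3] w 91.3 yaw 7.0 tilt 0.2 q [  -6.   18.   90.    0.   72. -103.]
```

View pics/s23c.png

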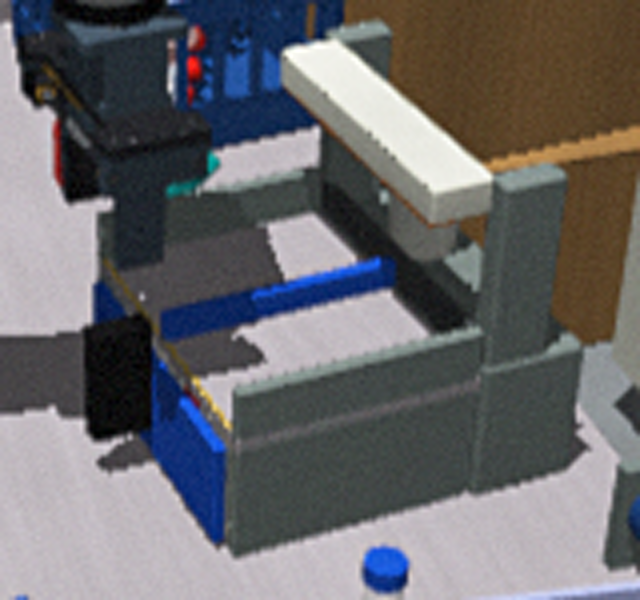

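View pics/w23c.png

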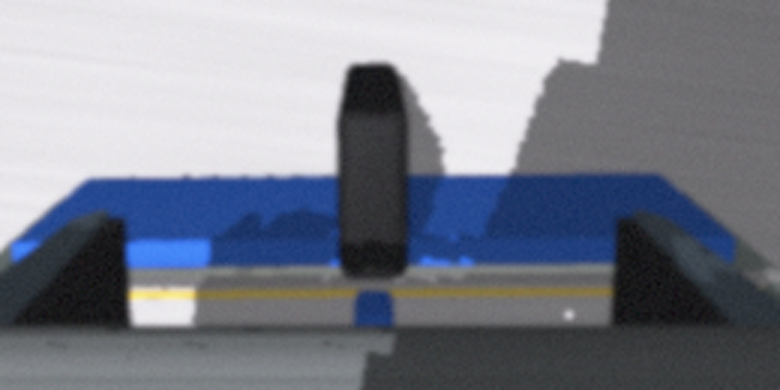

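```bash
python3 - <<'E'
from h import *
c=lambda U,V:np.array([(U+.5)/4-.5,(V+.5)/4-.5])
for s in (0,4,8,10,13,100):
    print(s,[np.round(proj('side',S(x-s,y,z)),1).tolist() for x,y,z in[(-60,-10,35),(-10,-10,135),(-60,10,135)]], np.round(proj('wrist',S(-60-s,0,135),state()),1),np.round(proj('wrist',S(-10-s,0,135),state()),1))
print('init',c(82,443)+[310,130],c(134,320)+[310,130],c(68,332)+[310,130])
print('now',c(98,438)+[310,130],c(151,316)+[310,130],c(85,330)+[310,130])
# template subpixel match of lug between side frames
a=cv2.cvtColor(cv2.imread('pics/side0.png'),cv2.COLOR_BGR2GRAY);b=cv2.cvtColor(cv2.imread('pics/s23.png'),cv2.COLOR_BGR2GRAY);o=cv2.cvtColor(cv2.imread('pics/s21.png'),cv2.COLOR_BGR2GRAY)
k=6
A=cv2.resize(a,None,fx=k,fy=k,interpolation=cv2.INTER_CUBIC)
t=A[205*k:245*k,322*k:350*k]
for n,i in(('now',b),):
    B=cv2.resize(i,None,fx=k,fy=k,interpolation=cv2.INTER_CUBIC)[190*k:260*k,290*k:370*k]
    r=cv2.matchTemplate(B,t,cv2.TM_CCOEFF_NORMED);_,m,_,l=cv2.minMaxLoc(r);print(n,m,l[0]/k+290-322,l[1]/k+190-205)
E
```

```text
0 [[332.2, 240.4], [347.4, 209.6], [329.2, 209.7]] [320.8 179.3] [320.9 238.4]
4 [[331.0, 240.7], [346.1, 209.9], [327.9, 210.0]] [320.8 174.3] [320.9 233.9]
8 [[329.7, 241.0], [344.9, 210.2], [326.6, 210.3]] [320.8 169.3] [320.9 229.3]
10 [[329.1, 241.1], [344.3, 210.3], [326.0, 210.5]] [320.8 166.8] [320.9 227. ]
13 [[328.2, 241.4], [343.3, 210.5], [325.0, 210.7]] [320.8 163. ] [320.9 223.5]
100 [[300.9, 248.3], [315.5, 217.1], [297.0, 217.3]] [320.6  42.5] [320.7 114.3]
init [330.125 240.375] [343.125 209.625] [326.625 212.625]
now [334.125 239.125] [347.375 208.625] [330.875 212.125]
now 0.8172595500946045 4.333333333333314 -1.1666666666666572
```

```bash
python3 - <<'E'
from h import *
crop('pics/s23.png','pics/s23d.png',325,185,60,90,8)
crop('pics/t23.png','pics/t23c.png',265,85,130,120,6)
E
```

```text
(no output)
```

View pics/s23d.png

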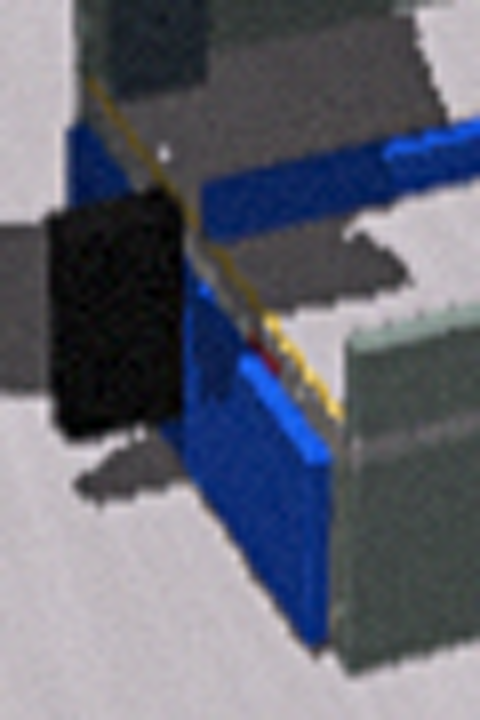

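View pics/t23.png

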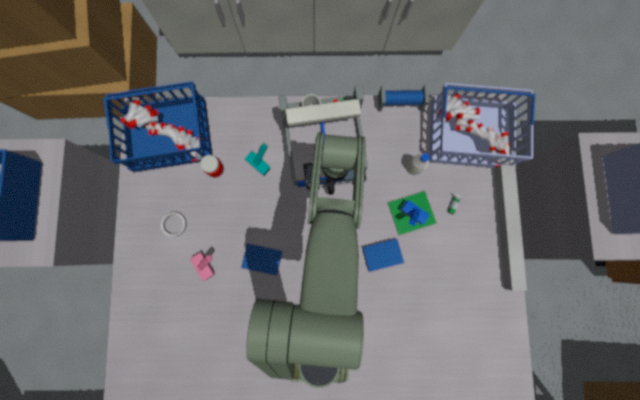

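```bash
python3 - <<'E'
from h import *
crop('pics/s23.png','pics/s23e.png',280,240,140,140,4)
im=cv2.imread('pics/t23.png')[190:240,380:445];hsv=cv2.cvtColor(im,cv2.COLOR_BGR2HSV)
m=cv2.inRange(hsv,(100,120,40),(125,255,255));ys,xs=np.nonzero(m);print(len(xs),atz('top',xs.mean()+380,ys.mean()+190,60))
c=np.array([477.9,-355.1,0]);
for q in [(22.5,47,52),(22.5,-47,52),(-22.5,-47,52),(-22.5,47,52),(-59.5,0,130)]: print(np.round(proj('side',c+Rm([0,0,-36.3])@np.array(q)),1), (proj('side',c+Rm([0,0,-36.3])@np.array(q))-[280,240])*4)
E
```

```text
371 [ 469.0790034  -350.52058406   60.        ]
[350.2 299.5] [280.83004483 238.14774643]
[336.5 325.8] [226.1057471  343.24351203]
[319.4 320.6] [157.46415866 322.3049779 ]
[333.9 294.9] [215.47173743 219.69921639]
[312.2 280.4] [128.70618637 161.74474714]
```

View pics/s23e.png

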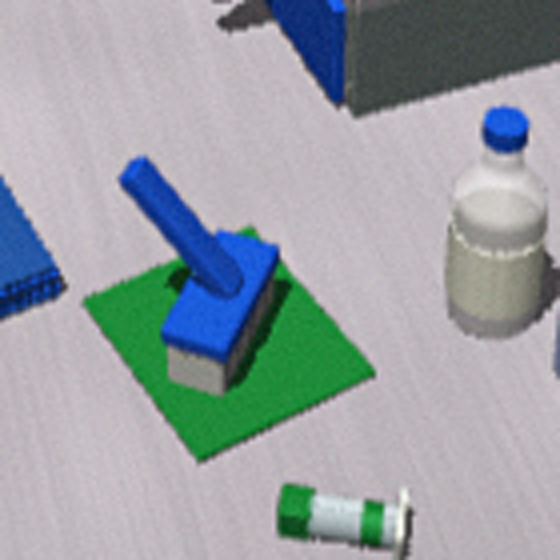

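```bash
python3 -c "
from workcell import *
print(job_done())"
```

```text
the job is handed in; nothing more can be done
None
```

I handed the job in at about 29.5 s of the 72 s allowed. The drawer is shut with all four rejects inside, and the brush is standing on the green pad. No verdict was reported.

- **Drawer opening:** I gripped the lug and pulled until it hit the stop. It moved only 87 mm because it started about 13 mm ajar.
- **Sweeping:** I swept the left lane and then the right with the blue brush. The pictures showed the bed empty and all four rejects in the drawer. I saw no contact forces that suggested touching a reject or the sealing head.
- **Brush:** It was released standing on its bristles. It is within about 10 mm of the pad's centre, and upright in the last side view. My first attempt to set it down stopped short because the last joint reached its limit, so I turned the tool and placed it again.
- **Drawer closing:** I pushed the drawer to a firm stop at 20 N. The side and wrist pictures put the slide at about 0 to 2 mm.

Two checks were less clean. The arm measured only 96 mm of closing travel instead of 100; I think the drawer crept in a few millimetres when I released it after opening. A bit of red from one reject shows just behind the drawer's front edge, inside the drawer. The bystanders look unmoved in the last pictures I took, and the arm was clear of everything when I handed in.

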